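# Load ear specula into the UV disinfector with tongs and start it with the key

## Robot

A 6-joint arm with a two-finger parallel gripper is mounted at the origin on a cart in front of the work surface, level with it; the furniture and walls round the work are solid. World frame = base frame: x ahead of the robot, y to its left, z up, the work surface at z = 0. Lengths are in m, angles in rad, forces in N, time in s.
With the tool pointing down it reaches from about 0.25 to 0.775 m from the base axis. Payload 4 kg.
Tool frame: the origin (TCP) lies midway between the tips of the shut fingers; the grasp point (between the pads) lies grip_point_offset behind it (grip_point_offset is the distance from the TCP to the grasp point, in m); z points along the fingers, y is the line along which they close (so a half turn about z gives the same grasp; the last joint's range is limited). The gripper opens to 94 mm and grips with 3 to 60 N. Pads are 16 mm wide; open, the fingers measure 119 mm over their backs; the gripper's body (75 mm by 177 mm) begins 78 mm behind the grasp point.
Start: joints at [1.119, 0.087, 1.371, -0, 1.684, -0.103], TCP at [0.188, 0.517, 0.206] pointing down, gripper open.
Joint ranges: [-3.1, 3.1], [-0.76, 2.03], [0.27, 2.55], [-1.08, 4.22], [0.17, 2.65], [-2.57, 2.57]. Speed limits (rad/s): [2.79, 2.79, 3.14, 3.14, 3.14, 3.14].

## Interface

Orientations are given as [roll, pitch, yaw] about the fixed x, y, z axes, in that order (R = Rz(yaw) Ry(pitch) Rx(roll)).
In Python, from bench import * gives the robot as it stands. The module is installed in compiled form; this text tells all that it offers.
- The arm moves only by the tool apply_moves, never from a script. Its argument "commands" is a list of rows, each a list of 7 numbers: the turn, a rotation vector about the world's x, y, z in rad, then the shift along the world's x, y, z in m, then the opening in per cent of the stroke, from 0 (shut) to 100 (fully open). In form: [[ax, ay, az, x, y, z, jaw], ...]. A call has exactly 5 rows; each row is the pose to reach, as a shift and turn from the pose commanded when the call began; what a row does not reach only later rows make up. A row lasts 1/10 s, in which the tool goes at most 50 mm and 8.59 degrees, less where a joint would pass 70% of its speed; a pose out of reach is approached as far as the arm can. A call with a gripper value outside its range is refused whole. The fingers move at their own pace and stop on an object; the grip force is fixed at half the most. Time passes only in rows, so rows that repeat a pose let the fingers close, or fill a call up. It gives the time, the measured TCP pose, the force, the opening and the grip force at its end, in the units of the state.
- get_obs(): the state, without advancing time (a new reading comes with each control period).
- snapshot(name): name is "side" or "top" or "wrist"; returns a dict with "pixels" (480x640x3 uint8, red, green, blue), "vertical_fov" (degrees; the focal length in pixels is half the picture's height over the tangent of half this angle, whatever the lens; pixels are square), "cx", "cy" (the principal point, pixels), "rvec" (rotation vector, rad) and "tvec" (3), from world to camera coordinates, as OpenCV has them. Camera axes: x right, y down, z forward; pixel columns grow to the right and rows downward; lengths in m; the calibration is good to about 2 mm. A picture is of the moment at which its call begins. There is no depth.
- close_job(): hands the job in; it is judged then, once.
Trained networks look in the newest picture that a camera, given by its name, has taken for a name from the list of things; names that differ only in an ending like _2 or _b are one class to them, and where a whole thing is asked for, a point or a joint stands for the part that bears it (a point fixed in the world has none). Each returns a list of dicts, best first, with "score" (0 to 1); they miss things now and then, are a little off and sometimes report something else, mostly with a low value. They report only what shows in the picture. A call takes as long as a camera call.
- masks_of(camera, query): "mask" (480x640 bool, what is visible of it) and "extent" ([left, top, right, bottom] in pixels, round what is visible of it).
- place_of(camera, query): "pixel" ([column, row] in pixels: a listed point, or the origin of a listed thing).
The state is a dict: "time": time; "joint_positions": joint angles; "qvel": joint speeds; "joint_torque": joint torques, N m; "tool_pos": TCP position; "ee_rot": TCP orientation; "wrist_force": force on the tool from outside, world axes, zero at the start; "wrist_torque": the same for the moment, N m; "width": finger opening in m; "finger_force": force on a finger pad.
Only numpy, scipy, OpenCV 4.12 (cv2) and the standard library are available. Lean on these libraries where they do the work, as an engineer would, in place of code of your own. Each camera call takes 0.05 s, during which the arm holds its last target. There are 200 camera calls.

## Task

Disinfect the steel ear specula (two to four of them): using the sprung tongs, never the gripper itself, stand every speculum on the chamber floor of the UV box, then slide its cover fully shut. Then put the key in the box's key switch, turn it clockwise to its stop and back home to start the cycle, and return the key upright to its own stand. Finish with the tongs standing in their stand and leave the other things on the table as they are.

Things in the scene. Friction and masses are not known exactly. Their poses are not given: they have to be found in the camera images.
- uv_box: White UV box fixed to the table, 202 (x) x 268 (y) x 40 mm high. Origin on the table under it. Its -x side faces the robot, +x is its back; its frame may be turned. Left (+y) is the open chamber, right (-y) a flat housing on which the open cover lies, in front (-x) a ledge with the key switch.
- chamber (a point): Centre of the chamber floor, 8 mm above the table; axes as uv_box. The chamber is 130 mm (x) by 118 mm (y) inside, its walls rise 32 mm above its floor. Four faint round marks on the floor lie along x at -46.5, -15.5, 15.5 and 46.5 mm; they are a help, any place will do.
- cover (a joint): Sliding cover of the UV box, m: 0 = open (over the housing), 0.132 = fully shut over the chamber; it moves along the box's +y. Light friction (1 N), stays where it is left.
- cover_grip (a point): Middle of the black upright grip fin on the cover: 44 mm along the box's x, 12 mm thick along its y, from 17 mm below to 9 mm above this point (the cover plate's upper face is 17 mm below). Pinch it across y or push it from the side.
- lock (a joint): Turn of the key switch, rad: 0 = home, grows clockwise seen from above to its stop at 1.05. Light friction, no spring; it starts at home.
- keyway (a point): Mouth of the key switch's slot, on its vertical turning axis, 66.5 mm above the table. Slot 16.5 mm long along this frame's x, 6.5 mm wide along y, 2 mm chamfer, 26 mm deep, in a dark square barrel inside a fixed steel collar 51 mm wide (top 2.5 mm below the mouth). The frame turns with the switch; at home its axes are those of uv_box.
- key: Steel key, upright, 74 mm tall, 40 g, works either way round. Origin at the blade's bottom end, z up. Blade 14 (x) x 4 mm (y), z 0 to 22; round collar 22 mm wide, z 22 to 26, rests on the slot's mouth when fully in; stem to z 36; flat bow 28 (x) x 10 mm (y), z 36 to 74: grip it across y at about z 60. About 0.2 rad of play in the switch.
- key_stand: Grey block 50 x 44 x 34 mm fixed to the table, origin on the table under it, in which the key stands at the start, blade in the slot.
- stand_slot (a point): Mouth of the key stand's slot, 34 mm above the table: 18 mm along x, 8 mm along y, 30 mm deep, 3 mm chamfer. Key axes and slot axes agree.
- tongs: Steel sprung tongs, upright, 120 mm tall, 80 g, hinged at the top, jaws at the bottom; work either way round. Origin level with and between the jaw feet; z up; jaws close along y. Ribbed finger plates, 20 mm wide (x), 30 mm tall, centred at z 83, outer faces 41 mm apart: grip across them. Top 38 mm above that. Lightly squeezed they are held, jaws open. Jaws 16 mm wide (x), 4 mm thick, z 0 to 16.
- squeeze (a joint): Squeeze of each tong arm, rad: 0 = open, 46 mm between the jaws (55 mm over them); each 0.01 brings each plate in 0.34 mm and each jaw 1.1 mm; 0.10 holding a 24 mm collar (jaws parallel, feet 1 mm below the tongs' origin), 0.2 = shut. Sprung open: 9 N on each plate starts closing them, 17 N at 0.10, 25 N at 0.2; grip with 35 to 45 N to carry a speculum.
- tongs_stand: Open steel holder, 36 x 80 x 34 mm with a flared mouth to 42 mm high and 48 mm wide, fixed to the table, origin on the table under it. The tongs stand in it at the start, their y along its y.
- stand_floor (a point): Centre of the floor of the tongs stand, 6 mm above the table, on which the tongs' feet stand. The pocket is 24 mm (x) by 68 mm (y) inside.
- speculum_1: Steel ear speculum standing on its collar: collar 24 mm across and 14 mm high, above it a cone narrowing from 17 to 8 mm, 31 mm tall in all, 25 g. Origin at the centre of its underside, z up. May be absent.
- speculum_2: As speculum_1.
- speculum_3: As speculum_1.
- speculum_4: As speculum_1.
- gauze_pack: Flat sealed gauze pack, 102 x 77 x 14 mm, a bystander.
- plaster_roll: Small white plaster roll, 45 x 33 x 38 mm, a bystander.
- ampoule_box: Red and white carton, 64 x 91 x 36 mm, a bystander.

How it is judged:
By the outcome, as a careful person would: the job done as asked, in the order asked, and still so for the second after the job is handed in, with the robot touching nothing.
Of speculum_1, speculum_2, speculum_3, speculum_4 only 2 to 4 are there at a start; the rules pass over those that are not, and their reading is None.
At some moment in a run one of speculum_1, speculum_2, speculum_3, speculum_4 may be knocked a few centimetres aside while the robot is not near it.
It also fails if it takes over 208 s, if anything falls off the work surface, if the arm or the gripper's body presses on something with over 40 N, if the wrist force passes 120 N, or if a joint passes its speed limit or range.

## Working session

There is one attempt and no reset: what is moved stays moved. The work goes in short steps, Python scripts to look and compute and a tool call to move; the robot and the scene stay as the last step left them, time stands still between calls to the robot, and variables do not carry over. Pictures are saved under pics/ and viewed, at most 14 in all, crops included, and the job is handed in when it is done.

Besides the shell and the picture viewer there is one more tool, called after "Call:" as a command line: name --pt "numbers of a row" for each row, then --argument value for the rest. apply_moves: Moves the arm, as the interface text tells. Its arguments: {"type":"object","properties":{"commands":{"type":"array"}},"required":["commands"]}

```bash
mkdir -p pics; cat > h.py <<'E'
from bench import *
import numpy as np, cv2
from scipy.spatial.transform import Rotation as Rn
def snap(c,save=None):
    s=snapshot(c)
    if save: cv2.imwrite('pics/'+save,s['pixels'][:,:,::-1])
    return s
def cam(s):
    R=cv2.Rodrigues(np.array(s['rvec'],float))[0];t=np.array(s['tvec'],float).ravel()
    f=240/np.tan(np.radians(s['vertical_fov'])/2)
    return R,t,f
def pix2w(s,p,z):
    R,t,f=cam(s); d=R.T@np.array([(p[0]-s['cx'])/f,(p[1]-s['cy'])/f,1]); c=-R.T@t
    return c+d*(z-c[2])/d[2]
def w2pix(s,P):
    R,t,f=cam(s); q=R@np.array(P)+t
    return np.array([q[0]/q[2]*f+s['cx'],q[1]/q[2]*f+s['cy']])
Z=dict(uv_box=0,chamber=.008,cover_grip=.065,keyway=.0665,key=.004,key_stand=0,stand_slot=.034,tongs=.006,tongs_stand=0,stand_floor=.006,speculum_1=0,gauze_pack=0,plaster_roll=0,ampoule_box=0)
E
cat > a.py <<'E'
from h import *
print(get_obs())
for c in ['top','side']:
    s=snap(c,c+'0.png'); R,t,f=cam(s); print(c,'cam at',-R.T@t,'f',f)
    for n,z in Z.items():
        for r in place_of(c,n)[:5]:
            if r['score']>.3: print(c,n,round(r['score'],2),np.round(r['pixel'],1),np.round(pix2w(s,r['pixel'],z),4))
E
python3 a.py
```

```text
{'time': 0.0, 'joint_positions': array([ 1.11892033e+00,  8.79077686e-02,  1.37225681e+00,  7.98217283e-06,
        1.68359350e+00, -1.03100949e-01]), 'qvel': array([-2.74602747e-04, -7.86697500e-05,  2.59712147e-04, -9.20257360e-04,
        2.99226217e-04,  3.45254155e-05]), 'joint_torque': array([ 2.04973680e-03, -3.40176022e+01, -3.02435374e+01,  7.21093523e-02,
        3.29212379e-02, -1.58379689e-04]), 'tool_pos': array([0.18771988, 0.51638397, 0.2043287 ]), 'ee_rot': array([-3.13943954e+00, -2.30753063e-04,  2.79281825e+00]), 'wrist_force': array([-0.93830269,  0.15063714,  0.76881709]), 'wrist_torque': array([-0.01170763, -0.01580026,  0.03189259]), 'finger_force': 0.0, 'width': 0.09410574620251323}
top cam at [4.22063425e-01 1.23782952e-03 1.45560072e+00] f 500.4464950018561
top uv_box 0.8 [312.2 202.1] [0.61   0.0149 0.    ]
top chamber 0.93 [288.2 194.7] [0.6318 0.0843 0.008 ]
top cover_grip 0.92 [330.3 190.8] [ 0.6326 -0.0369  0.065 ]
top cover_grip 0.68 [308.1 203.5] [0.5979 0.0258 0.065 ]
top keyway 0.69 [330.9 227.1] [ 0.5305 -0.0366  0.0665]
top key 0.59 [396.8 259.1] 
[... 1664 characters left out ...]
s 0.97 [366.4 406.9] [ 0.5297 -0.3546  0.006 ]
side tongs_stand 0.97 [367.9 407.1] [ 0.5332 -0.3513  0.    ]
side stand_floor 0.71 [364.  399.7] [ 0.5282 -0.3404  0.006 ]
side speculum_1 0.64 [351.1 195.7] [0.6132 0.3492 0.    ]
side speculum_1 0.6 [283.2 215.5] [0.4111 0.2633 0.    ]
side speculum_1 0.56 [329.3 212.3] [0.5391 0.2661 0.    ]
side speculum_1 0.48 [307.4 203.7] [0.4821 0.3181 0.    ]
side gauze_pack 0.62 [276.4 277. ] [0.3865 0.0053 0.    ]
side gauze_pack 0.5 [305.4 339.7] [ 0.4387 -0.1901  0.    ]
side plaster_roll 0.78 [268.9 241.6] [0.3708 0.1454 0.    ]
side ampoule_box 0.87 [411.  360.5] [ 0.6317 -0.262   0.    ]
side ampoule_box 0.53 [275.3 276.4] [0.384  0.0077 0.    ]
```

```bash
python3 -c "
import cv2
a=cv2.imread('pics/top0.png');cv2.imwrite('pics/top0c.png',cv2.resize(a[140:320,180:460],None,fx=2.85,fy=2.85,interpolation=2))
b=cv2.imread('pics/side0.png');cv2.imwrite('pics/side0c.png',cv2.resize(b[160:440,240:460],None,fx=2.1,fy=2.1,interpolation=2))"
```

```text
(no output)
```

View pics/top0c.png

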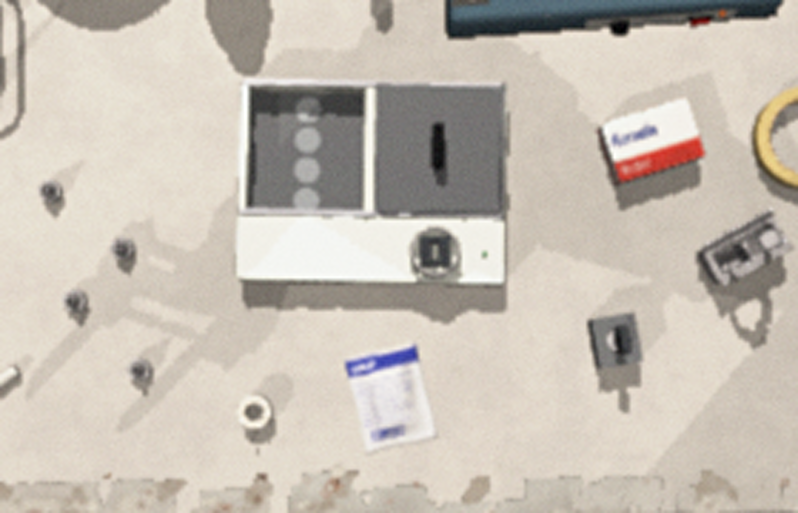

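View pics/side0c.png

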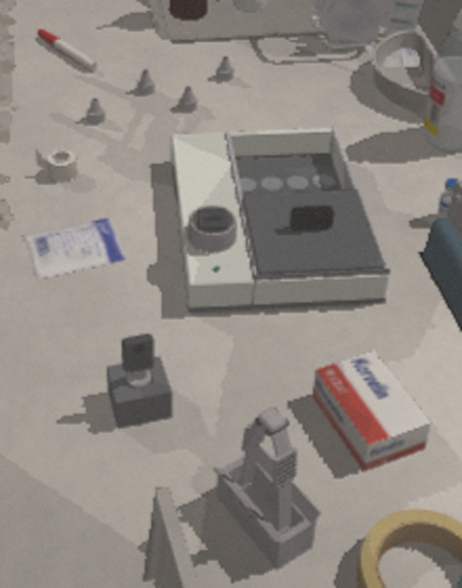

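Call:
apply_moves --pt "0 0 -0.12 0.014 -0.0396 0.006 100" --pt "0 0 -0.24 0.028 -0.0792 0.012 100" --pt "0 0 -0.36 0.042 -0.1188 0.018 100" --pt "0 0 -0.48 0.056 -0.1584 0.024 100" --pt "0 0 -0.6 0.07 -0.198 0.03 100"

```text
time: 2.0
tool_pos: [0.2582, 0.3174, 0.2358]
ee_rot: [3.141, 0.0, 2.189]
wrist_force: [1.3, -0.4, 0.7]
width: 0.0943
finger_force: 0.0
```

Call:
apply_moves --pt "0 0 -0.12 0.014 -0.0396 0.006 100" --pt "0 0 -0.24 0.028 -0.0792 0.012 100" --pt "0 0 -0.36 0.042 -0.1188 0.018 100" --pt "0 0 -0.48 0.056 -0.1584 0.024 100" --pt "0 0 -0.6 0.07 -0.198 0.03 100"

```text
time: 2.5
tool_pos: [0.3281, 0.1193, 0.2661]
ee_rot: [3.14, -0.0, 1.588]
wrist_force: [-0.7, -0.8, -0.3]
width: 0.0938
finger_force: 0.0
```

Call:
apply_moves --pt "0 0 -0.12 0.014 -0.0396 0.006 100" --pt "0 0 -0.24 0.028 -0.0792 0.012 100" --pt "0 0 -0.36 0.042 -0.1188 0.018 100" --pt "0 0 -0.48 0.056 -0.1584 0.024 100" --pt "0 0 -0.6 0.07 -0.198 0.03 100"

```text
time: 3.0
tool_pos: [0.3982, -0.0789, 0.2961]
ee_rot: [3.141, -0.0, 0.987]
wrist_force: [-0.1, 0.7, 0.0]
width: 0.094
finger_force: 0.0
```

Call:
apply_moves --pt "0 0 -0.12 0.014 -0.0396 0.006 100" --pt "0 0 -0.24 0.028 -0.0792 0.012 100" --pt "0 0 -0.36 0.042 -0.1188 0.018 100" --pt "0 0 -0.48 0.056 -0.1584 0.024 100" --pt "0 0 -0.6 0.07 -0.198 0.03 100"

```text
time: 3.5
tool_pos: [0.4683, -0.2769, 0.3258]
ee_rot: [3.141, -0.0, 0.387]
wrist_force: [-0.5, 0.3, 0.9]
width: 0.094
finger_force: 0.0
```

```bash
cat > look.py <<'E'
import sys
from h import *
# look.py cam pic names...
c=sys.argv[1]; o=get_obs(); print('tcp',np.round(o['tool_pos'],4),np.round(o['ee_rot'],4),'w',round(o['width'],4),'t',o['time'],'q',np.round(o['joint_positions'],2))
s=snap(c,sys.argv[2]); R,t,f=cam(s)
print('cam',np.round(-R.T@t,3))
for n in sys.argv[3:]:
    n,*z=n.split(':'); z=float(z[0]) if z else Z[n]
    for r in place_of(c,n)[:5]:
        if r['score']>.3: print(n,round(r['score'],2),np.round(r['pixel'],1),np.round(pix2w(s,r['pixel'],z),4))
E
python3 look.py wrist w1.png tongs tongs_stand stand_floor key key_stand stand_slot keyway chamber cover_grip uv_box; python3 -c "import bench;print(bench.grip_point_offset)"
```

```text
tcp [ 0.4683 -0.2769  0.3258] [ 3.1413e+00 -3.0000e-04  3.8750e-01] w 0.094 t 3.5 q [-0.64  0.08  1.14  0.    1.92  0.55]
cam [ 0.543 -0.247  0.506]
tongs 0.71 [378.4 177.9] [ 0.5235 -0.3527  0.006 ]
tongs 0.46 [137.2   3.4] [0.6064 0.0209 0.006 ]
tongs_stand 0.63 [375.8 173.8] [ 0.5272 -0.348   0.    ]
stand_floor 0.65 [381.  176.9] [ 0.5262 -0.3555  0.006 ]
key 0.84 [271.1 202.3] [ 0.4317 -0.2226  0.004 ]
key_stand 0.64 [273.1 197.1] [ 0.4392 -0.2224  0.    ]
key_stand 0.58 [376.9 172.7] [ 0.5292 -0.3488  0.    ]
stand_slot 0.81 [269.5 200.4] [ 0.44  -0.221  0.034]
keyway 0.71 [148.1  79. ] [ 0.5281 -0.0423  0.0665]
uv_box 0.71 [137.5   3.1] [0.6076 0.0238 0.    ]
0.0188
```

View pics/w1.png

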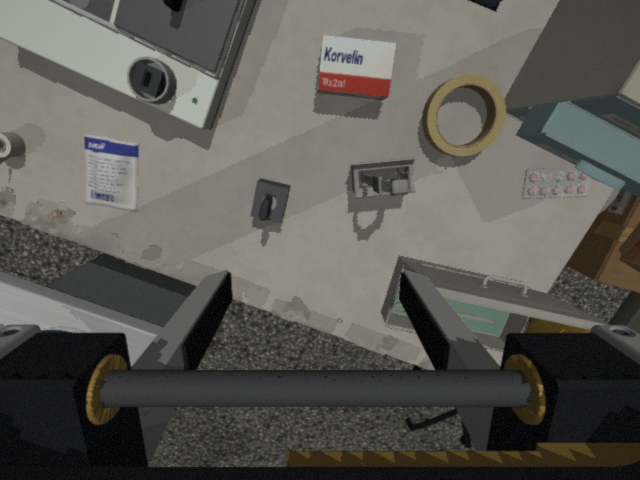

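```bash
cat > yaw.py <<'E'
import sys
from h import *
c=sys.argv[1]; s=snap(c)
for a in sys.argv[2:]:
    n,z=a.split(':'); ms=masks_of(c,n)
    for m in ms[:2]:
        k=m['mask'].astype(np.uint8); cs=max(cv2.findContours(k,0,2)[0],key=cv2.contourArea)
        P=np.array([pix2w(s,p[0],float(z))[:2] for p in cs])
        r=cv2.minAreaRect((P*1000).astype(np.float32)); print(n,round(m['score'],2),m['extent'],'c',np.round(r[0],1),'size',np.round(r[1],1),'ang',round(r[2],2))
E
python3 yaw.py wrist tongs_stand:.04 key_stand:.034 tongs:.11 key:.07; python3 yaw.py top uv_box:.04 ampoule_box:.036; python3 - <<'E'
from h import *
s=snap('wrist')
for p in [(355,210),(412,207),(352,163),(413,160),(0,50),(205,128)]: print(p,pix2w(s,p,.04).round(4))
s=snap('top')
q=lambda x,y:(180+x/2.85,140+y/2.85)
for p in [(238,280),(504,282),(245,84),(505,84)]: print(p,pix2w(s,q(*p),.04).round(4))
E
```

```text
tongs_stand 0.57 [349.8, 158.8, 416.8, 196.9] c [ 527.5 -350.4] size [45.7 82.6] ang 28.87
key_stand 0.62 [0.0, 0.0, 258.8, 129.2] c [532.   -4.9] size [145.  315.9] ang 22.66
key_stand 0.61 [252.5, 177.4, 289.5, 223.8] c [ 440.4 -221.3] size [55.9 45.6] ang 8.07
tongs 0.85 [360.5, 172.0, 415.4, 198.8] c [ 526.1 -340.6] size [30.6 56.8] ang 27.34
tongs 0.66 [352.4, 158.5, 416.2, 198.9] c [ 529.7 -334.1] size [40.2 70.4] ang 28.4
key 0.6 [259.8, 194.8, 279.1, 219.7] c [ 437.  -223.2] size [34.9 18.8] ang 2.91
uv_box 0.85 [260.8, 169.9, 357.8, 238.7] c [601.8  20.4] size [266.6 202.1] ang 88.15
uv_box 0.38 [201.6, 242.9, 212.4, 250.6] c [486.4 317.1] size [22.8 19.8] ang 89.02
ampoule_box 0.57 [262.6, 170.9, 359.3, 239.4] c [601.6  21.7] size [269.9 204. ] ang 87.82
ampoule_box 0.48 [330.0, 224.8, 335.1, 232.1] c [530.3 -40.5] size [28.5 28.5] ang 89.02
(355, 210) [ 0.4731 -0.3324  0.04  ]
(412, 207) [ 0.5067 -0.4026  0.04  ]
(352, 163) [ 0.5291 -0.3027  0.04  ]
(413, 160) [ 0.5634 -0.3752  0.04  ]
(0, 50) [0.4882 0.146  0.04  ]
(205, 128) [ 0.497  -0.1104  0.04  ]
(238, 280) [0.5042 0.1541 0.04  ]
(504, 282) [ 0.4977 -0.1102  0.04  ]
(245, 84) [0.7008 0.145  0.04  ]
(505, 84) [ 0.6964 -0.1156  0.04  ]
```

Call:
apply_moves --pt "0 0 0.02 0.015 -0.02 -0.03 100" --pt "0 0 0.04 0.03 -0.04 -0.06 100" --pt "0 0 0.06 0.045 -0.06 -0.09 100" --pt "0 0 0.07 0.059 -0.076 -0.126 100" --pt "0 0 0.07 0.059 -0.076 -0.126 100"

```text
time: 5.05
tool_pos: [0.5252, -0.3508, 0.1911]
ee_rot: [-3.13, 0.006, 0.462]
wrist_force: [-0.4, 0.1, -0.8]
width: 0.0941
finger_force: 0.0
```

```bash
python3 look.py wrist w2.png tongs tongs_stand stand_floor; python3 yaw.py wrist tongs:.127 tongs_stand:.042;python3 yaw.py side tongs:.127
```

```text
tcp [ 0.5252 -0.3508  0.1911] [-3.1297  0.0059  0.4617] w 0.0941 t 5.05 q [-0.68  0.28  1.17 -0.    1.7   0.43]
cam [ 0.599 -0.317  0.371]
tongs_stand 0.7 [317.1 209.4] [ 0.5271 -0.35    0.    ]
stand_floor 0.68 [320.9 210.8] [ 0.5287 -0.3538  0.006 ]
tongs 0.65 [289.2, 209.7, 341.2, 257.1] c [ 537.  -347.6] size [37.5 37.1] ang 27.81
tongs 0.19 [1.6, 51.7, 7.0, 89.5] c [ 544.7 -108.9] size [23.   4.6] ang 12.58
tongs_stand 0.89 [275.5, 193.0, 356.5, 242.1] c [ 529. -352.] size [47.4 80. ] ang 27.43
tongs 0.91 [355.7, 355.6, 383.3, 415.4] c [ 517.6 -393.9] size [104.2  36.1] ang 78.12
```

View pics/w2.png

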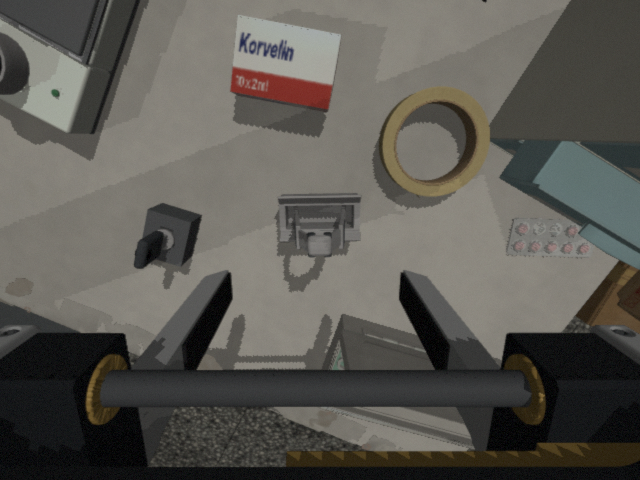

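```bash
python3 - <<'E'
from h import *
o=get_obs();print(o['tool_pos'],o['ee_rot'],o['qvel'].round(3))
s=snap('wrist')
for p,z in [((307,232),.127),((332,232),.127),((307,257),.127),((332,257),.127),((319,240),.127),((280,233),.042),((279,196),.042),((360,196),.042)]: print(p,pix2w(s,p,z).round(4))
print(w2pix(s,[.528,-.3525,.127]),w2pix(s,[.528,-.3525,.042]))
E
python3 - <<'E'
import cv2
a=cv2.imread('pics/w2.png');cv2.imwrite('pics/w2c.png',cv2.resize(a[180:290,250:390],None,fx=4.5,fy=4.5,interpolation=2))
E
```

```text
[ 0.52730267 -0.35106757  0.20168687] [ 3.13844611e+00 -1.43942106e-03  4.63067183e-01] [-0.001  0.01   0.007  0.001 -0.002 -0.   ]
(307, 232) [ 0.5337 -0.3416  0.127 ]
(332, 232) [ 0.5423 -0.3587  0.127 ]
(307, 257) [ 0.5156 -0.3505  0.127 ]
(332, 257) [ 0.5243 -0.3679  0.127 ]
(319, 240) [ 0.5321 -0.3526  0.127 ]
(280, 233) [ 0.4988 -0.3263  0.042 ]
(279, 196) [ 0.5327 -0.3094  0.042 ]
(360, 196) [ 0.5685 -0.381   0.042 ]
[316.42758352 244.51654815] [315.85637086 219.14675976]
```

View pics/w2c.png

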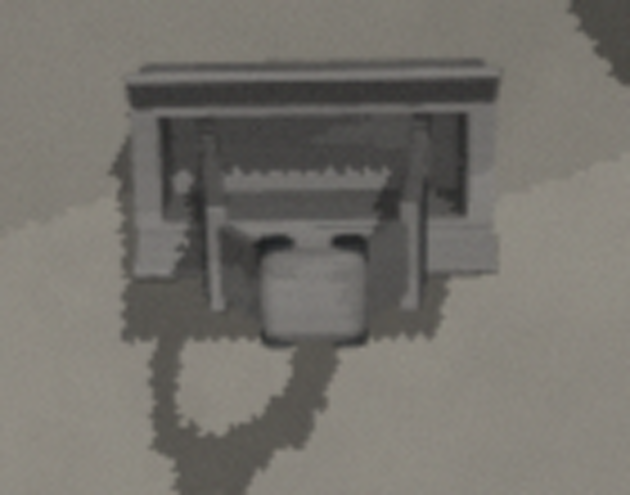

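```bash
python3 - <<'E'
from h import *
o=get_obs(); s=snap('wrist'); R,t,f=cam(s)
Rt=Rn.from_euler('xyz',o['ee_rot']).as_matrix(); X=R@Rt; c=Rt.T@(-R.T@t-o['tool_pos'])
print('hand-eye c',c)
def ray(pos,rpy,p):
    Q=Rn.from_euler('xyz',rpy).as_matrix(); Rc=X@Q.T
    d=Rc.T@np.array([(p[0]-s['cx'])/f,(p[1]-s['cy'])/f,1]); return pos+Q@c,d/np.linalg.norm(d)
a=ray(np.array([.4683,-.2769,.3258]),[3.1413,-.0003,.3875],(403,258))
b=ray(np.array([.5252,-.3508,.1911]),[-3.1297,.0059,.4617],(345,316))
A=np.stack([a[1],-b[1]],1); k=np.linalg.lstsq(A,b[0]-a[0],rcond=None)[0]
print(a[0]+k[0]*a[1],b[0]+k[1]*b[1])
a=ray(np.array([.4683,-.2769,.3258]),[3.1413,-.0003,.3875],(378,178))
b=ray(np.array([.5252,-.3508,.1911]),[-3.1297,.0059,.4617],(320,210));
for q in(a,b): print(q[0]+q[1]*(.006-q[0][2])/q[1][2])
E
```

```text
hand-eye c [ 0.08065574  0.00032539 -0.18049684]
[ 0.42745643 -0.43920975  0.00607333] [ 0.42813203 -0.43643596  0.00484978]
[ 0.52315335 -0.35223652  0.006     ]
[ 0.52913372 -0.35261175  0.006     ]
```

Call:
apply_moves --pt "0 0 0.007 0.001 -0.002 -0.03 100" --pt "0 0 0.007 0.001 -0.002 -0.03 100" --pt "0 0 0.007 0.001 -0.002 -0.03 100" --pt "0 0 0.007 0.001 -0.002 -0.03 100" --pt "0 0 0.007 0.001 -0.002 -0.03 100"

```text
time: 6.1
tool_pos: [0.5285, -0.3535, 0.1711]
ee_rot: [3.139, -0.001, 0.47]
wrist_force: [0.6, -0.1, 0.4]
width: 0.0941
finger_force: 0.0
```

Call:
apply_moves --pt "0 0 0 0 0 -0.03 100" --pt "0 0 0 0 0 -0.06 90" --pt "0 0 0 0 0 -0.09 80" --pt "0 0 0 0 0 -0.101 70" --pt "0 0 0 0 0 -0.101 60"

```text
time: 6.6
tool_pos: [0.5271, -0.3524, 0.0669]
ee_rot: [-3.138, 0.001, 0.47]
wrist_force: [-0.2, -0.2, -0.3]
width: 0.0655
finger_force: 0.0
```

Call:
apply_moves --pt "0 0 0 0 0 0 55" --pt "0 0 0 0 0 0 50" --pt "0 0 0 0 0 0 43" --pt "0 0 0 0 0 0 43" --pt "0 0 0 0 0 0 43"

```text
time: 7.1
tool_pos: [0.5293, -0.3546, 0.0707]
ee_rot: [3.136, -0.002, 0.47]
wrist_force: [0.8, -2.1, 4.2]
width: 0.0409
finger_force: 10.7
```

Call:
apply_moves --pt "0 0 0 0 0 0 42" --pt "0 0 0 0 0 0.02 42" --pt "0 0 0 0 0 0.05 42" --pt "0 0 0 0 0 0.085 42" --pt "0 0 0 0 0 0.12 42"

```text
time: 7.6
tool_pos: [0.5268, -0.3517, 0.1877]
ee_rot: [-3.136, 0.002, 0.47]
wrist_force: [0.5, -1.1, -0.8]
width: 0.0395
finger_force: 8.7
```

Call:
apply_moves --pt "0 0 -0.03 -0.002 0.04 0 42" --pt "0 0 -0.06 -0.004 0.08 0 42" --pt "0 0 -0.09 -0.006 0.12 0 42" --pt "0 0 -0.12 -0.008 0.16 0 42" --pt "0 0 -0.157 -0.01 0.2 0 42"

```text
time: 8.1
tool_pos: [0.5164, -0.1508, 0.187]
ee_rot: [-3.138, 0.003, 0.311]
wrist_force: [0.7, 0.3, -0.8]
width: 0.0397
finger_force: 8.7
```

Call:
apply_moves --pt "0 0 -0.03 -0.002 0.04 0 42" --pt "0 0 -0.06 -0.004 0.08 0 42" --pt "0 0 -0.09 -0.006 0.12 0 42" --pt "0 0 -0.12 -0.008 0.16 0 42" --pt "0 0 -0.157 -0.01 0.2 0 42"

```text
time: 8.6
tool_pos: [0.5062, 0.0488, 0.1872]
ee_rot: [-3.14, 0.004, 0.154]
wrist_force: [0.6, -0.4, -0.2]
width: 0.0396
finger_force: 8.7
```

```bash
python3 look.py wrist w3.png chamber speculum_1 uv_box cover_grip keyway; python3 yaw.py wrist uv_box:.04; python3 look.py top t1.png speculum_1:.031 speculum_1 tongs:.1
```

```text
tcp [0.5062 0.0488 0.1872] [-3.1403  0.0038  0.1544] w 0.0396 t 8.6 q [-0.02  0.    1.5   0.    1.65  1.4 ]
cam [0.587 0.061 0.367]
chamber 0.71 [294.8  80.2] [0.6325 0.0881 0.008 ]
speculum_1 0.91 [21.5 72.6] [0.5993 0.3518 0.    ]
speculum_1 0.79 [113.9 258.1] [0.4194 0.2643 0.    ]
speculum_1 0.77 [ 55.5 193. ] [0.4844 0.3254 0.    ]
speculum_1 0.56 [101.3 151.1] [0.5361 0.2764 0.    ]
uv_box 0.64 [358.7 117.1] [0.6096 0.0206 0.    ]
cover_grip 0.61 [452.7 100.9] [ 0.6297 -0.0456  0.065 ]
keyway 0.74 [552.3 320.6] [ 0.4504 -0.1935  0.0665]
keyway 0.73 [419.  221.6] [ 0.527  -0.042   0.0665]
keyway 0.36 [ 54.8 191.2] [0.5045 0.278  0.0665]
uv_box 0.87 [202.1, 3.0, 542.5, 258.4] c [600.5  20.1] size [270.3 203.8] ang 88.23
tcp [0.5078 0.0457 0.1881] [3.1415e+00 1.2000e-03 1.5400e-01] w 0.0393 t 9.0 q [-0.02  0.    1.49 -0.    1.65  1.4 ]
cam [4.220e-01 1.000e-03 1.456e+00]
speculum_1 0.6 [229.1 273.1] [0.4073 0.2538 0.031 ]
speculum_1 0.55 [196.8 209.6] [0.5901 0.345  0.031 ]
speculum_1 0.38 [224.6 225.2] [0.5439 0.2658 0.031 ]
speculum_1 0.37 [208.1 245.8] [0.4859 0.3131 0.031 ]
speculum_1 0.6 [229.1 273.1] [0.407  0.2593 0.    ]
speculum_1 0.55 [196.8 209.6] [0.5937 0.3525 0.    ]
speculum_1 0.38 [224.6 225.2] [0.5466 0.2715 0.    ]
speculum_1 0.37 [208.1 245.8] [0.4873 0.3199 0.    ]
```

View pics/w3.png

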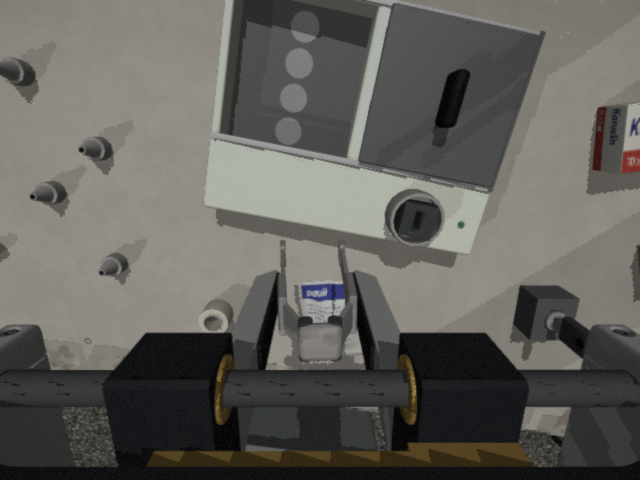

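```bash
python3 - <<'E'
from h import *
s=snap('wrist'); o=get_obs(); p=o['tool_pos']; Q=Rn.from_euler('xyz',o['ee_rot']).as_matrix()
print(p,o['ee_rot'])
for d in [(8,25),(8,-25),(-8,25),(0,0)]:
    print(d,w2pix(s,p+Q@np.array([d[0]/1e3,d[1]/1e3,.0647])).round(1))
m=[pix2w(s,q,.008).round(4) for q in [(305,26),(299,63),(293,98),(288,132)]];print(m,np.mean(m,0))
for q,z in [((215,218),.04),((470,253),.04),((216,138),.04),((490,188),.04)]: print(q,pix2w(s,q,z).round(4))
for r in place_of('wrist','speculum_1'): print(r,pix2w(s,r['pixel'],0).round(4))
E
```

```text
[0.50805071 0.04621415 0.18847974] [3.14150853e+00 1.40825391e-04 1.54591967e-01]
(8, 25) [348.4 238.2]
(8, -25) [280.5 238.2]
(-8, 25) [347.8 258.7]
(0, 0) [314.4 248.5]
[array([0.6823, 0.0823, 0.008 ]), array([0.6507, 0.0834, 0.008 ]), array([0.6192, 0.0848, 0.008 ]), array([0.587 , 0.0854, 0.008 ])] [0.6348   0.083975 0.008   ]
(215, 218) [0.4967 0.1425 0.04  ]
(470, 253) [ 0.5001 -0.1125  0.04  ]
(216, 138) [0.5718 0.1472 0.04  ]
(490, 188) [ 0.5662 -0.1133  0.04  ]
{'pixel': [18.2, 74.2], 'score': 0.82} [0.6    0.3532 0.    ]
{'pixel': [53.6, 194.4], 'score': 0.78} [0.4849 0.3252 0.    ]
{'pixel': [101.2, 152.1], 'score': 0.65} [0.5374 0.2743 0.    ]
{'pixel': [113.0, 259.5], 'score': 0.65} [0.4198 0.2628 0.    ]
{'pixel': [536.4, 310.9], 'score': 0.51} [ 0.4316 -0.2307  0.    ]
```

Call:
apply_moves --pt "0 0 -0.04 0.006 0.046 0 42" --pt "0 0 -0.08 0.012 0.092 0 42" --pt "0 0 -0.12 0.018 0.138 0 42" --pt "0 0 -0.16 0.024 0.184 0 42" --pt "0 0 -0.184 0.029 0.229 -0.02 42"

```text
time: 9.8
tool_pos: [0.5391, 0.2784, 0.1719]
ee_rot: [-3.139, -0.007, -0.03]
wrist_force: [1.1, 0.4, -0.2]
width: 0.0396
finger_force: 8.7
```

Call:
apply_moves --pt "0 0 0 0 0 -0.02 42" --pt "0 0 0 0 0 -0.035 42" --pt "0 0 0 0 0 -0.035 42" --pt "0 0 0 0 0 -0.035 42" --pt "0 0 0 0 0 -0.035 42"

```text
time: 10.3
tool_pos: [0.5379, 0.2752, 0.1352]
ee_rot: [-3.141, -0.003, -0.03]
wrist_force: [0.5, 0.1, -0.9]
width: 0.0398
finger_force: 8.7
```

```bash
python3 look.py wrist w4.png speculum_1 chamber
```

```text
tcp [0.5379 0.2752 0.1352] [-3.1407e+00 -2.5000e-03 -2.9800e-02] w 0.0398 t 10.3 q [ 0.38  0.23  1.35 -0.    1.56  1.98]
cam [0.618 0.272 0.316]
speculum_1 0.95 [228.1 160.7] [0.5998 0.3509 0.    ]
speculum_1 0.81 [315.7 223.8] [0.5396 0.2744 0.    ]
speculum_1 0.53 [331.8 337.8] [0.4178 0.2613 0.    ]
speculum_1 0.43 [265.7 280.6] [0.4835 0.3252 0.    ]
chamber 0.63 [536.1 112.7] [0.6321 0.087  0.008 ]
```

View pics/w4.png

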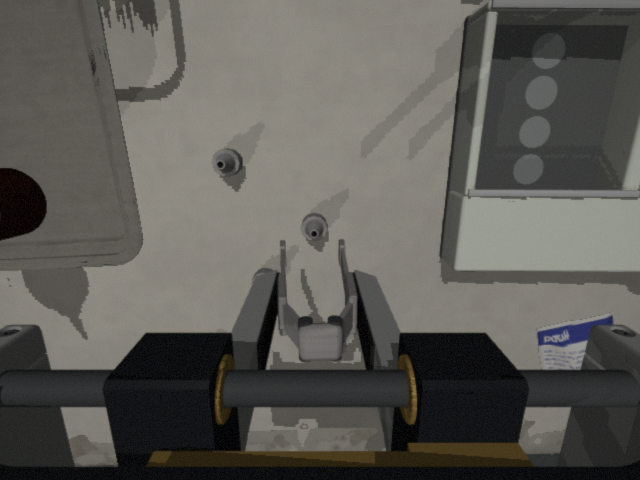

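Call:
apply_moves --pt "0 0 0 0.0015 -0.001 -0.03 42" --pt "0 0 0 0.0015 -0.001 -0.055 42" --pt "0 0 0 0.0015 -0.001 -0.068 42" --pt "0 0 0 0.0015 -0.001 -0.068 42" --pt "0 0 0 0.0015 -0.001 -0.068 42"

```text
time: 10.95
tool_pos: [0.5391, 0.2749, 0.0666]
ee_rot: [-3.141, -0.001, -0.028]
wrist_force: [0.6, 1.1, -0.6]
width: 0.0398
finger_force: 8.5
```

Call:
apply_moves --pt "0 0 0 0 0 0 38" --pt "0 0 0 0 0 0 34" --pt "0 0 0 0 0 0 20" --pt "0 0 0 0 0 0 10" --pt "0 0 0 0 0 0 10"

```text
time: 11.45
tool_pos: [0.5393, 0.2753, 0.0668]
ee_rot: [-3.14, -0.002, -0.028]
wrist_force: [0.3, 0.2, 3.6]
width: 0.033
finger_force: 30.0
```

Call:
apply_moves --pt "0 0 0 0 0 0 10" --pt "0 0 0 0 0 0.01 10" --pt "0 0 0 0 0 0.03 10" --pt "0 0 0 0 0 0.05 10" --pt "0 0 0 0 0 0.07 10"

```text
time: 11.95
tool_pos: [0.5377, 0.2744, 0.1355]
ee_rot: [3.14, 0.002, -0.028]
wrist_force: [0.0, 0.3, -0.3]
width: 0.0336
finger_force: 30.0
```

Call:
apply_moves --pt "0 0 0 0.028 -0.039 0.005 10" --pt "0 0 0 0.057 -0.077 0.005 10" --pt "0 0 0 0.086 -0.115 0.005 10" --pt "0 0 0 0.114 -0.154 0.005 10" --pt "0 0 0 0.143 -0.192 0.005 10"

```text
time: 12.45
tool_pos: [0.6816, 0.0811, 0.1398]
ee_rot: [3.141, 0.002, -0.028]
wrist_force: [0.8, 0.5, -1.0]
width: 0.0333
finger_force: 30.0
```

Call:
apply_moves --pt "0 0 0 0 0 0 10" --pt "0 0 0 0 0 -0.02 10" --pt "0 0 0 0 0 -0.04 10" --pt "0 0 0 0 0 -0.055 10" --pt "0 0 0 0 0 -0.055 10"

```text
time: 12.95
tool_pos: [0.6788, 0.0832, 0.0815]
ee_rot: [3.141, 0.008, -0.028]
wrist_force: [0.1, 0.2, -1.4]
width: 0.0335
finger_force: 30.0
```

Call:
apply_moves --pt "0 0 0 0 0 -0.006 10" --pt "0 0 0 0 0 -0.011 10" --pt "0 0 0 0 0 -0.011 10" --pt "0 0 0 0 0 -0.011 10" --pt "0 0 0 0 0 -0.011 10"

```text
time: 13.45
tool_pos: [0.6818, 0.083, 0.0752]
ee_rot: [3.142, -0.001, -0.028]
wrist_force: [0.7, -0.2, -1.8]
width: 0.0334
finger_force: 30.0
```

Call:
apply_moves --pt "0 0 0 0 0 0 34" --pt "0 0 0 0 0 0 38" --pt "0 0 0 0 0 0 42" --pt "0 0 0 0 0 0 42" --pt "0 0 0 0 0 0.005 42"

```text
time: 13.95
tool_pos: [0.6808, 0.0829, 0.0786]
ee_rot: [3.141, 0.002, -0.028]
wrist_force: [1.0, -0.9, -0.2]
width: 0.0393
finger_force: 8.6
```

Call:
apply_moves --pt "0 0 0 0 0 0.03 42" --pt "0 0 0 0 0 0.06 42" --pt "0 0 0 -0.01 0.03 0.065 42" --pt "0 0 0 -0.025 0.08 0.065 42" --pt "0 0 0 -0.035 0.12 0.065 42"

```text
time: 14.45
tool_pos: [0.6464, 0.2041, 0.146]
ee_rot: [-3.141, -0.002, -0.03]
wrist_force: [0.1, -0.8, -0.2]
width: 0.04
finger_force: 8.6
```

Call:
apply_moves --pt "0 0 0 -0.01 0.03 0 42" --pt "0 0 0 -0.02 0.06 0 42" --pt "0 0 0 -0.03 0.1 0 42" --pt "0 0 0 -0.047 0.149 0 42" --pt "0 0 0 -0.047 0.149 0 42"

```text
time: 14.95
tool_pos: [0.5966, 0.3581, 0.1448]
ee_rot: [-3.138, 0.001, -0.021]
wrist_force: [-0.3, 0.7, -0.2]
width: 0.0401
finger_force: 8.6
```

```bash
sleep 0; python3 look.py wrist w5.png speculum_1; python3 look.py top t2.png speculum_1
```

```text
tcp [0.5966 0.3581 0.1448] [-3.1384e+00  1.0000e-03 -2.0700e-02] w 0.0401 t 14.95 q [0.46 0.43 1.07 0.   1.64 2.05]
cam [0.678 0.356 0.325]
speculum_1 0.81 [630.7 123.8] [0.6817 0.0754 0.    ]
speculum_1 0.63 [323.2 221. ] [0.5979 0.3504 0.    ]
speculum_1 0.61 [348.7 325. ] [0.4847 0.3251 0.    ]
tcp [0.5988 0.3533 0.1448] [ 3.1412e+00 -5.0000e-04 -2.5400e-02] w 0.0396 t 15.05 q [ 0.45  0.43  1.07 -0.    1.64  2.05]
cam [4.220e-01 1.000e-03 1.456e+00]
speculum_1 0.58 [206.9 245.3] [0.4888 0.3234 0.    ]
speculum_1 0.43 [287.9 173.4] [0.696  0.0848 0.    ]
speculum_1 0.37 [230.  269.2] [0.4182 0.2566 0.    ]
```

Call:
apply_moves --pt "0 0 0 0 -0.002 -0.03 42" --pt "0 0 0 0 -0.002 -0.055 42" --pt "0 0 0 0 -0.002 -0.07 42" --pt "0 0 0 0 -0.002 -0.078 42" --pt "0 0 0 0 -0.002 -0.078 42"

```text
time: 15.65
tool_pos: [0.5993, 0.3488, 0.0653]
ee_rot: [3.14, 0.002, -0.029]
wrist_force: [0.3, -0.4, -0.6]
width: 0.0397
finger_force: 8.6
```

Call:
apply_moves --pt "0 0 0 0 0 0 42" --pt "0 0 0 0 0 0 34" --pt "0 0 0 0 0 0 20" --pt "0 0 0 0 0 0 10" --pt "0 0 0 0 0 0 10"

```text
time: 16.15
tool_pos: [0.6004, 0.3503, 0.0683]
ee_rot: [-3.14, -0.003, -0.028]
wrist_force: [0.2, -0.1, 2.8]
width: 0.0336
finger_force: 30.0
```

Call:
apply_moves --pt "0 0 0 0 0 0 10" --pt "0 0 0 0 0 0.01 10" --pt "0 0 0 0 0 0.03 10" --pt "0 0 0 0 0 0.05 10" --pt "0 0 0 0 0 0.075 10"

```text
time: 16.65
tool_pos: [0.5983, 0.3495, 0.1405]
ee_rot: [3.14, 0.004, -0.028]
wrist_force: [0.4, 0.3, -0.7]
width: 0.0335
finger_force: 30.0
```

Call:
apply_moves --pt "0 0 0 0.01 -0.045 0.002 10" --pt "0 0 0 0.02 -0.09 0.002 10" --pt "0 0 0 0.03 -0.135 0.002 10" --pt "0 0 0 0.04 -0.18 0.002 10" --pt "0 0 0 0.046 -0.225 0.002 10"

```text
time: 17.15
tool_pos: [0.6452, 0.1232, 0.143]
ee_rot: [3.141, 0.002, -0.028]
wrist_force: [1.5, -0.1, -1.2]
width: 0.0335
finger_force: 30.0
```

Call:
apply_moves --pt "0 0 0 0.005 -0.042 0 10" --pt "0 0 0 0.005 -0.042 0 10" --pt "0 0 0 0.005 -0.042 -0.02 10" --pt "0 0 0 0.005 -0.042 -0.04 10" --pt "0 0 0 0.005 -0.042 -0.055 10"

```text
time: 17.65
tool_pos: [0.6495, 0.0835, 0.0867]
ee_rot: [-3.141, 0.003, -0.028]
wrist_force: [-0.3, -0.3, -1.2]
width: 0.0339
finger_force: 30.0
```

Call:
apply_moves --pt "0 0 0 0 0 -0.006 10" --pt "0 0 0 0 0 -0.012 10" --pt "0 0 0 0 0 -0.012 10" --pt "0 0 0 0 0 -0.012 10" --pt "0 0 0 0 0 -0.012 10"

```text
time: 18.15
tool_pos: [0.6511, 0.083, 0.0777]
ee_rot: [-3.142, -0.002, -0.028]
wrist_force: [0.2, -1.1, -0.6]
width: 0.0333
finger_force: 30.0
```

Call:
apply_moves --pt "0 0 0 0 0 -0.002 10" --pt "0 0 0 0 0 -0.002 10" --pt "0 0 0 0 0 -0.002 34" --pt "0 0 0 0 0 -0.002 42" --pt "0 0 0 0 0 -0.002 42"

```text
time: 18.65
tool_pos: [0.6503, 0.0828, 0.0744]
ee_rot: [3.141, 0.001, -0.028]
wrist_force: [-0.2, 1.5, -1.5]
width: 0.0392
finger_force: 8.7
```

Call:
apply_moves --pt "0 0 0 0 0 0.005 42" --pt "0 0 0 0 0 0.03 42" --pt "0 0 0 0 0 0.06 42" --pt "0 0 0 -0.02 0.03 0.065 42" --pt "0 0 0 -0.045 0.065 0.065 42"

```text
time: 19.15
tool_pos: [0.6071, 0.1475, 0.1422]
ee_rot: [-3.141, -0.005, -0.031]
wrist_force: [1.1, 1.2, -0.5]
width: 0.0395
finger_force: 8.6
```

Call:
apply_moves --pt "0 0 0 -0.024 0.035 0 42" --pt "0 0 0 -0.048 0.07 0 42" --pt "0 0 0 -0.072 0.105 0 42" --pt "0 0 0 -0.096 0.14 0 42" --pt "0 0 0 -0.121 0.175 0 42"

```text
time: 19.65
tool_pos: [0.4835, 0.3242, 0.1401]
ee_rot: [-3.141, -0.001, -0.028]
wrist_force: [-0.5, 0.4, -1.0]
width: 0.0399
finger_force: 8.6
```

```bash
python3 look.py top t3.png speculum_1; python3 look.py wrist w6.png speculum_1
```

```text
tcp [0.4835 0.3242 0.1401] [-3.1413e+00 -7.0000e-04 -2.8500e-02] w 0.0399 t 19.65 q [ 0.49  0.18  1.4  -0.    1.56  2.09]
cam [4.220e-01 1.000e-03 1.456e+00]
speculum_1 0.46 [286.9 187.5] [0.6543 0.0883 0.    ]
speculum_1 0.4 [290.3 174.8] [0.6917 0.0778 0.    ]
speculum_1 0.39 [226.1 269.9] [0.4164 0.2679 0.    ]
tcp [0.4812 0.3271 0.1401] [-3.1394e+00  1.2000e-03 -2.1500e-02] w 0.0395 t 19.75 q [0.5  0.18 1.4  0.   1.56 2.09]
cam [0.562 0.325 0.321]
speculum_1 0.93 [318.2 219.4] [0.4854 0.324  0.    ]
speculum_1 0.91 [380.9 282.4] [0.4194 0.2625 0.    ]
speculum_1 0.69 [620.2  11.8] [0.653  0.0764 0.    ]
speculum_1 0.62 [633.4 310.5] [0.383  0.0032 0.    ]
```

Call:
apply_moves --pt "0 0 0 0.002 -0.001 -0.03 42" --pt "0 0 0 0.002 -0.001 -0.055 42" --pt "0 0 0 0.002 -0.001 -0.068 42" --pt "0 0 0 0.002 -0.001 -0.073 42" --pt "0 0 0 0.002 -0.001 -0.073 42"

```text
time: 20.35
tool_pos: [0.4868, 0.3212, 0.0662]
ee_rot: [3.141, 0.001, -0.029]
wrist_force: [-0.3, 0.6, -0.4]
width: 0.0396
finger_force: 8.6
```

Call:
apply_moves --pt "0 0 0 0 0 0 42" --pt "0 0 0 0 0 0 34" --pt "0 0 0 0 0 0 20" --pt "0 0 0 0 0 0 10" --pt "0 0 0 0 0 0 10"

```text
time: 20.85
tool_pos: [0.4874, 0.3223, 0.0679]
ee_rot: [-3.14, -0.003, -0.028]
wrist_force: [0.4, -0.8, 2.9]
width: 0.0332
finger_force: 30.0
```

Call:
apply_moves --pt "0 0 0 0 0 0 10" --pt "0 0 0 0 0 0.01 10" --pt "0 0 0 0 0 0.03 10" --pt "0 0 0 0 0 0.05 10" --pt "0 0 0 0 0 0.075 10"

```text
time: 21.35
tool_pos: [0.4853, 0.3214, 0.1408]
ee_rot: [3.14, 0.004, -0.028]
wrist_force: [1.0, -0.5, -0.9]
width: 0.0332
finger_force: 30.0
```

Call:
apply_moves --pt "0 0 0 0.022 -0.04 0.002 10" --pt "0 0 0 0.044 -0.08 0.002 10" --pt "0 0 0 0.066 -0.12 0.002 10" --pt "0 0 0 0.088 -0.16 0.002 10" --pt "0 0 0 0.11 -0.2 0.002 10"

```text
time: 21.85
tool_pos: [0.5965, 0.1204, 0.1432]
ee_rot: [-3.142, 0.002, -0.028]
wrist_force: [1.0, -0.3, -1.7]
width: 0.0332
finger_force: 30.0
```

Call:
apply_moves --pt "0 0 0 0.022 -0.0375 0 10" --pt "0 0 0 0.022 -0.0375 0 10" --pt "0 0 0 0.022 -0.0375 -0.02 10" --pt "0 0 0 0.022 -0.0375 -0.04 10" --pt "0 0 0 0.022 -0.0375 -0.055 10"

```text
time: 22.35
tool_pos: [0.6172, 0.0849, 0.0867]
ee_rot: [-3.141, 0.003, -0.028]
wrist_force: [0.2, -0.4, -1.3]
width: 0.0336
finger_force: 30.0
```

Call:
apply_moves --pt "0 0 0 0 0 -0.006 10" --pt "0 0 0 0 0 -0.0125 10" --pt "0 0 0 0 0 -0.0125 10" --pt "0 0 0 0 0 -0.0125 10" --pt "0 0 0 0 0 -0.0125 10"

```text
time: 22.85
tool_pos: [0.6191, 0.0845, 0.0771]
ee_rot: [-3.142, -0.002, -0.028]
wrist_force: [0.3, -0.4, -0.7]
width: 0.0337
finger_force: 30.0
```

Call:
apply_moves --pt "0 0 0 0 0 -0.0015 10" --pt "0 0 0 0 0 -0.0015 10" --pt "0 0 0 0 0 -0.0015 34" --pt "0 0 0 0 0 -0.0015 42" --pt "0 0 0 0 0 -0.0015 42"

```text
time: 23.35
tool_pos: [0.6185, 0.0844, 0.0746]
ee_rot: [3.141, 0.0, -0.028]
wrist_force: [0.3, 0.0, -0.4]
width: 0.0392
finger_force: 8.7
```

Call:
apply_moves --pt "0 0 0 0 0 0.005 42" --pt "0 0 0 0 0 0.03 42" --pt "0 0 0 0 0 0.06 42" --pt "0 0 0 -0.02 0.018 0.065 42" --pt "0 0 0 -0.05 0.045 0.065 42"

```text
time: 23.85
tool_pos: [0.5704, 0.1288, 0.1422]
ee_rot: [-3.141, -0.005, -0.031]
wrist_force: [0.2, 1.0, -1.0]
width: 0.0396
finger_force: 8.6
```

Call:
apply_moves --pt "0 0 0 -0.03 0.027 0 42" --pt "0 0 0 -0.06 0.054 0 42" --pt "0 0 0 -0.09 0.081 0 42" --pt "0 0 0 -0.12 0.108 0 42" --pt "0 0 0 -0.15 0.133 0 42"

```text
time: 24.35
tool_pos: [0.4173, 0.2634, 0.1402]
ee_rot: [-3.141, -0.001, -0.028]
wrist_force: [1.4, -0.2, -0.2]
width: 0.0401
finger_force: 8.6
```

```bash
python3 look.py top t4.png speculum_1; python3 look.py wrist w7.png speculum_1
```

```text
tcp [0.4173 0.2634 0.1402] [-3.1409e+00 -9.0000e-04 -2.8300e-02] w 0.0401 t 24.35 q [ 0.45 -0.02  1.61  0.    1.55  2.05]
cam [4.220e-01 1.000e-03 1.456e+00]
speculum_1 0.53 [290.4 196. ] [0.6291 0.0784 0.    ]
speculum_1 0.46 [286.6 187.3] [0.6549 0.0892 0.    ]
speculum_1 0.43 [289.3 173.8] [0.6947 0.0807 0.    ]
tcp [0.4154 0.265  0.1403] [-3.1399e+00  5.0000e-04 -2.2800e-02] w 0.0397 t 24.45 q [ 0.45 -0.02  1.61  0.    1.55  2.04]
cam [0.496 0.263 0.321]
speculum_1 0.66 [317.8 219.4] [0.4196 0.2623 0.    ]
```

Call:
apply_moves --pt "0 0 0 0 0 -0.03 42" --pt "0 0 0 0 0 -0.055 42" --pt "0 0 0 0 0 -0.068 42" --pt "0 0 0 0 0 -0.073 42" --pt "0 0 0 0 0 -0.073 42"

```text
time: 25.05
tool_pos: [0.4189, 0.2619, 0.0663]
ee_rot: [3.141, 0.001, -0.029]
wrist_force: [-0.1, -0.8, -1.2]
width: 0.0394
finger_force: 8.6
```

Call:
apply_moves --pt "0 0 0 0 0 0 42" --pt "0 0 0 0 0 0 34" --pt "0 0 0 0 0 0 20" --pt "0 0 0 0 0 0 10" --pt "0 0 0 0 0 0 10"

```text
time: 25.55
tool_pos: [0.4194, 0.2628, 0.0677]
ee_rot: [-3.141, -0.002, -0.028]
wrist_force: [1.1, -0.7, 1.4]
width: 0.0331
finger_force: 30.0
```

Call:
apply_moves --pt "0 0 0 0 0 0 10" --pt "0 0 0 0 0 0.01 10" --pt "0 0 0 0 0 0.03 10" --pt "0 0 0 0 0 0.05 10" --pt "0 0 0 0 0 0.075 10"

```text
time: 26.05
tool_pos: [0.4173, 0.2619, 0.1411]
ee_rot: [3.14, 0.003, -0.028]
wrist_force: [0.0, 0.2, -1.7]
width: 0.0335
finger_force: 30.0
```

Call:
apply_moves --pt "0 0 0 0.03 -0.032 0.002 10" --pt "0 0 0 0.06 -0.064 0.002 10" --pt "0 0 0 0.09 -0.096 0.002 10" --pt "0 0 0 0.12 -0.128 0.002 10" --pt "0 0 0 0.15 -0.16 0.002 10"

```text
time: 26.55
tool_pos: [0.5689, 0.1011, 0.1433]
ee_rot: [-3.141, 0.001, -0.028]
wrist_force: [0.4, 0.2, -0.6]
width: 0.0334
finger_force: 30.0
```

Call:
apply_moves --pt "0 0 0 0.019 -0.017 0 10" --pt "0 0 0 0.019 -0.017 0 10" --pt "0 0 0 0.019 -0.017 -0.02 10" --pt "0 0 0 0.019 -0.017 -0.04 10" --pt "0 0 0 0.019 -0.017 -0.055 10"

```text
time: 27.05
tool_pos: [0.586, 0.0862, 0.0869]
ee_rot: [-3.141, 0.003, -0.027]
wrist_force: [-0.4, -0.1, -0.6]
width: 0.0334
finger_force: 30.0
```

Call:
apply_moves --pt "0 0 0 0 0 -0.006 10" --pt "0 0 0 0 0 -0.0135 10" --pt "0 0 0 0 0 -0.0135 10" --pt "0 0 0 0 0 -0.0135 10" --pt "0 0 0 0 0 -0.0135 10"

```text
time: 27.55
tool_pos: [0.588, 0.0855, 0.076]
ee_rot: [3.142, -0.002, -0.028]
wrist_force: [0.7, -1.4, -1.3]
width: 0.0336
finger_force: 30.0
```

Call:
apply_moves --pt "0 0 0 0 0 -0.0005 10" --pt "0 0 0 0 0 -0.0005 10" --pt "0 0 0 0 0 -0.0005 34" --pt "0 0 0 0 0 -0.0005 42" --pt "0 0 0 0 0 -0.0005 42"

```text
time: 28.05
tool_pos: [0.5875, 0.0854, 0.0746]
ee_rot: [3.142, -0.0, -0.028]
wrist_force: [-0.3, 0.8, 0.3]
width: 0.0396
finger_force: 8.7
```

Call:
apply_moves --pt "0 0 0 0 0 0.005 42" --pt "0 0 0 0 0 0.03 42" --pt "0 0 0 0 0 0.06 42" --pt "0 0 0 -0.02 -0.02 0.09 42" --pt "0 0 0 -0.05 -0.05 0.11 42"

```text
time: 28.55
tool_pos: [0.5387, 0.0358, 0.1873]
ee_rot: [-3.141, -0.004, -0.026]
wrist_force: [0.5, -0.6, -0.6]
width: 0.0398
finger_force: 8.6
```

```bash
python3 look.py top t5.png speculum_1; python3 look.py wrist w8.png speculum_1 chamber cover_grip keyway uv_box
```

```text
tcp [0.5387 0.0358 0.1873] [-3.1415 -0.004  -0.0256] w 0.0398 t 28.55 q [-0.04  0.07  1.43  0.    1.64  1.56]
cam [4.220e-01 1.000e-03 1.456e+00]
speculum_1 0.6 [440.3 226.6] [ 0.5317 -0.3577  0.    ]
speculum_1 0.57 [287.6 171.6] [0.7013 0.0856 0.    ]
speculum_1 0.55 [394.3 259.3] [ 0.4387 -0.2209  0.    ]
tcp [0.5376 0.033  0.1899] [ 3.1398 -0.008  -0.0312] w 0.0395 t 28.65 q [-0.04  0.06  1.43 -0.    1.64  1.56]
cam [0.617 0.03  0.371]
speculum_1 0.8 [260.5 141.5] [0.6157 0.0863 0.    ]
speculum_1 0.79 [256.8  70.4] [0.683 0.085 0.   ]
speculum_1 0.77 [259.4 169.6] [0.5872 0.0896 0.    ]
chamber 0.62 [254.4 125.1] [0.6317 0.09   0.008 ]
cover_grip 0.91 [406.8 117.4] [ 0.6316 -0.0472  0.065 ]
keyway 0.76 [399.8 237.5] [ 0.5276 -0.0446  0.0665]
uv_box 0.78 [322.4 144.4] [0.6109 0.0225 0.    ]
```

View pics/w8.png

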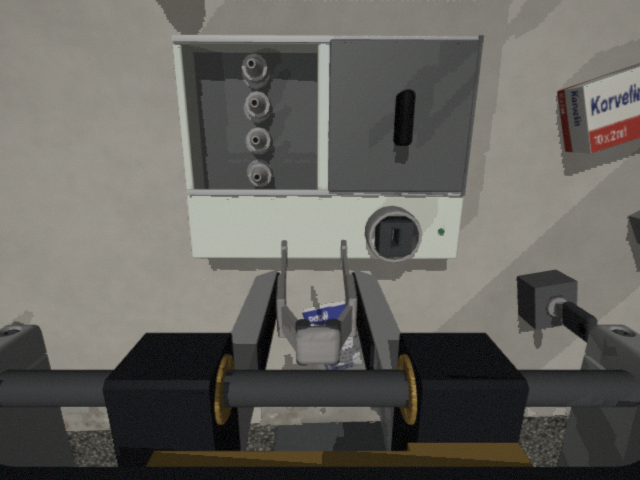

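Call:
apply_moves --pt "0 0 0.05 -0.001 -0.039 0 42" --pt "0 0 0.1 -0.002 -0.078 0 42" --pt "0 0 0.15 -0.003 -0.117 0 42" --pt "0 0 0.2 -0.004 -0.156 0 42" --pt "0 0 0.249 -0.005 -0.194 0 42"

```text
time: 29.45
tool_pos: [0.5325, -0.1595, 0.1831]
ee_rot: [-3.14, 0.002, 0.224]
wrist_force: [1.1, -0.1, -1.2]
width: 0.0401
finger_force: 8.6
```

Call:
apply_moves --pt "0 0 0.05 -0.001 -0.039 0 42" --pt "0 0 0.1 -0.002 -0.078 0 42" --pt "0 0 0.15 -0.003 -0.117 0 42" --pt "0 0 0.2 -0.004 -0.156 0 42" --pt "0 0 0.249 -0.005 -0.193 0 42"

```text
time: 29.95
tool_pos: [0.5277, -0.3527, 0.1827]
ee_rot: [-3.139, 0.001, 0.473]
wrist_force: [-0.3, 0.3, -1.6]
width: 0.0393
finger_force: 8.6
```

Call:
apply_moves --pt "0 0 0 0 0 -0.02 42" --pt "0 0 0 0 0 -0.04 42" --pt "0 0 0 0 0 -0.06 42" --pt "0 0 0 0 0 -0.06 42" --pt "0 0 0 0 0 -0.06 42"

```text
time: 30.45
tool_pos: [0.5276, -0.351, 0.1232]
ee_rot: [-3.139, 0.001, 0.47]
wrist_force: [-0.5, 0.3, -1.2]
width: 0.0398
finger_force: 8.6
```

```bash
python3 look.py wrist w9.png stand_floor tongs_stand; python3 yaw.py wrist tongs_stand:.042; python3 -c "
import sys;sys.path.insert(0,'.')
from h import *
o=get_obs();print(o['tool_pos'],o['ee_rot'])"
```

```text
tcp [ 0.5276 -0.351   0.1232] [-3.1393e+00  1.0000e-03  4.7050e-01] w 0.0398 t 30.45 q [-0.68  0.3   1.28  0.    1.56  0.42]
cam [ 0.6   -0.315  0.304]
stand_floor 0.75 [317.5 229.9] [ 0.5285 -0.353   0.006 ]
tongs_stand 0.69 [314.2 226.8] [ 0.5283 -0.3498  0.    ]
tongs_stand 0.79 [262.9, 208.4, 366.3, 268.8] c [ 529.5 -351.8] size [49.9 79.8] ang 26.95
tongs_stand 0.22 [100.2, 219.8, 173.4, 296.4] c [ 448.7 -227.8] size [61.6 52.8] ang 8.47
[ 0.5282182  -0.35191822  0.12604705] [ 3.13916897e+00 -1.05773380e-03  4.70119260e-01]
```

View pics/w9.png

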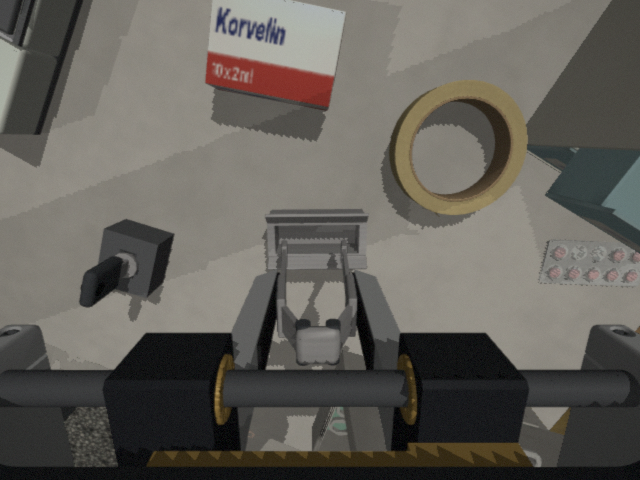

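Call:
apply_moves --pt "0 0 0 0 -0.001 -0.015 42" --pt "0 0 0 0 -0.001 -0.03 42" --pt "0 0 0 0 -0.001 -0.045 42" --pt "0 0 0 0 -0.001 -0.053 42" --pt "0 0 0 0 -0.001 -0.054 42"

```text
time: 31.2
tool_pos: [0.5265, -0.3517, 0.0682]
ee_rot: [-3.138, 0.002, 0.47]
wrist_force: [0.8, -0.3, -0.6]
width: 0.0393
finger_force: 8.7
```

Call:
apply_moves --pt "0 0 0 0 0 0 42" --pt "0 0 0 0 0 0 44" --pt "0 0 0 0 0 0 55" --pt "0 0 0 0 0 0 75" --pt "0 0 0 0 0 0 100"

```text
time: 31.7
tool_pos: [0.5278, -0.3529, 0.0712]
ee_rot: [3.14, -0.0, 0.47]
wrist_force: [0.5, 0.6, -0.1]
width: 0.0622
finger_force: 0.0
```

Call:
apply_moves --pt "0 0 0 0 0 0 100" --pt "0 0 0 0 0 0.02 100" --pt "0 0 0 0 0 0.06 100" --pt "0 0 0 0 0 0.1 100" --pt "0 0 0 0 0 0.13 100"

```text
time: 32.2
tool_pos: [0.528, -0.3529, 0.2037]
ee_rot: [3.139, -0.001, 0.47]
wrist_force: [-0.0, -0.6, 0.1]
width: 0.0937
finger_force: 0.0
```

```bash
python3 look.py side s2.png tongs; python3 look.py wrist w10.png key stand_slot key_stand tongs;python3 yaw.py wrist key_stand:.034 key:.074 tongs:.12
```

```text
tcp [ 0.528  -0.3529  0.2037] [ 3.1385e+00 -1.4000e-03  4.6980e-01] w 0.0937 t 32.2 q [-0.68  0.28  1.16 -0.    1.71  0.42]
cam [ 0.409 -0.808  0.691]
tongs 0.65 [367.9 409. ] [ 0.5315 -0.3588  0.006 ]
tongs 0.31 [369.6 265.6] [0.6051 0.0163 0.006 ]
tcp [ 0.5297 -0.3543  0.2076] [ 3.1304 -0.005   0.4699] w 0.0937 t 32.3 q [-0.68  0.27  1.15 -0.    1.7   0.42]
cam [ 0.6   -0.317  0.388]
stand_slot 0.77 [161.9 236.8] [ 0.4382 -0.2216  0.034 ]
key_stand 0.63 [172.  227.4] [ 0.4385 -0.2189  0.    ]
key_stand 0.8 [143.2, 202.5, 200.2, 265.4] c [ 443.1 -224.7] size [61.1 53. ] ang 8.69
key_stand 0.31 [278.3, 196.6, 360.1, 238.7] c [ 527.4 -352.9] size [48.  81.6] ang 27.01
key 0.67 [132.3, 230.8, 174.2, 267.6] c [ 442.3 -223.5] size [21.5 49.2] ang 62.19
key 0.2 [142.9, 204.7, 199.5, 261.4] c [ 461.3 -235.3] size [53.4 46. ] ang 7.5
tongs 0.91 [291.1, 204.2, 344.4, 256.3] c [ 536.3 -349.3] size [39.8 38.9] ang 28.23
```

Call:
apply_moves --pt "0 0 -0.07 0.01 0.04 0 100" --pt "0 0 -0.14 0.02 0.08 0 100" --pt "0 0 -0.21 0.03 0.12 0 100" --pt "0 0 -0.28 0.045 0.16 0 100" --pt "0 0 -0.35 0.06 0.2 0 100"

```text
time: 33.25
tool_pos: [0.5876, -0.151, 0.2002]
ee_rot: [-3.141, 0.0, 0.116]
wrist_force: [1.1, -0.5, -0.3]
width: 0.0939
finger_force: 0.0
```

Call:
apply_moves --pt "0 0 -0.07 0.02 0.04 -0.01 100" --pt "0 0 -0.15 0.04 0.08 -0.02 100" --pt "0 0 -0.15 0.044 0.107 -0.03 100" --pt "0 0 -0.15 0.044 0.107 -0.04 100" --pt "0 0 -0.15 0.044 0.107 -0.04 100"

```text
time: 33.75
tool_pos: [0.6303, -0.0452, 0.1579]
ee_rot: [3.141, 0.005, -0.029]
wrist_force: [-0.1, -0.5, -0.6]
width: 0.094
finger_force: 0.0
```

```bash
python3 look.py wrist w11.png cover_grip speculum_1 keyway; python3 yaw.py wrist cover_grip:.074 uv_box:.04; python3 -c "
from h import *
o=get_obs();print(o['tool_pos'],o['ee_rot'])"
```

```text
tcp [ 0.6303 -0.0452  0.1579] [ 3.1413  0.0046 -0.0289] w 0.094 t 33.75 q [-0.16  0.29  1.23 -0.    1.63  1.44]
cam [ 0.712 -0.048  0.338]
cover_grip 0.68 [600.8 302.2] [ 0.5645 -0.2921  0.065 ]
cover_grip 0.31 [535.7 205. ] [ 0.6523 -0.2226  0.065 ]
speculum_1 0.88 [182.5 237.2] [0.6149 0.0897 0.    ]
speculum_1 0.8 [174.6 173.8] [0.6787 0.0887 0.    ]
speculum_1 0.61 [184.3 264.7] [0.5851 0.0919 0.    ]
speculum_1 0.57 [178.4 204.8] [0.6484 0.0893 0.    ]
keyway 0.76 [314.6 347.3] [ 0.5275 -0.0421  0.0665]
cover_grip 0.74 [166.0, 229.8, 196.2, 256.4] c [633.7  61.5] size [18.3 25.1] ang 41.77
cover_grip 0.73 [240.0, 157.9, 383.2, 298.1] c [638.3 -45.8] size [114.5 115.9] ang 88.17
uv_box 0.69 [79.1, 151.9, 393.2, 372.3] c [595.1  20.5] size [268.5 216.6] ang 87.88
[ 0.63168371 -0.04677837  0.1614011 ] [ 3.14122546e+00 -1.46867852e-03 -3.18445443e-02]
```

View pics/w11.png

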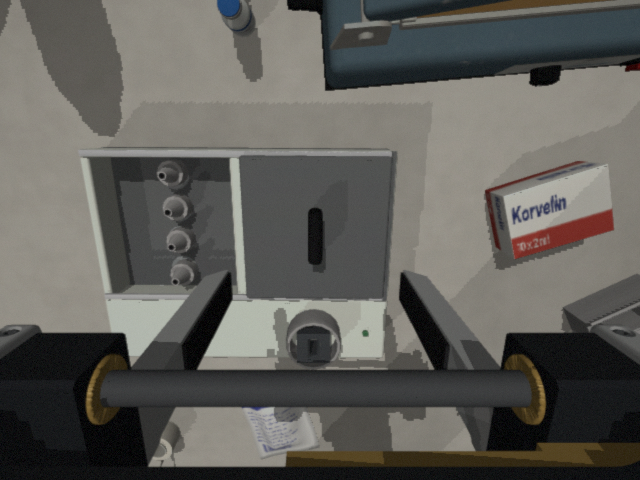

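Call:
apply_moves --pt "0 0 0 0 0 -0.03 90" --pt "0 0 0 0 0 -0.06 70" --pt "0 0 0 0 0 -0.09 50" --pt "0 0 0 0 0 -0.104 40" --pt "0 0 0 0 0 -0.104 30"

```text
time: 34.6
tool_pos: [0.6297, -0.0457, 0.0539]
ee_rot: [-3.141, 0.005, -0.031]
wrist_force: [-0.6, 0.4, 0.5]
width: 0.0577
finger_force: 0.0
```

Call:
apply_moves --pt "0 0 0 0 0 0 25" --pt "0 0 0 0 0 0 20" --pt "0 0 0 0 0 0 15" --pt "0 0 0 0 0 0 8" --pt "0 0 0 0 0 0 8"

```text
time: 35.1
tool_pos: [0.6319, -0.0456, 0.0573]
ee_rot: [3.141, -0.001, -0.03]
wrist_force: [-0.1, 0.3, 0.1]
width: 0.0174
finger_force: 0.0
```

Call:
apply_moves --pt "0 0 0 0 0 0 5" --pt "0 0 0 0 0 0 5" --pt "0 0 0 0 0 0 5" --pt "0 0 0 0.0003 0.01 0 5" --pt "0 0 0 0.0008 0.025 0 5"

```text
time: 35.6
tool_pos: [0.6326, -0.0215, 0.057]
ee_rot: [3.14, -0.001, -0.032]
wrist_force: [-0.4, -1.5, 2.6]
width: 0.0116
finger_force: 30.0
```

Call:
apply_moves --pt "0 0 0 0.0007 0.02 0 5" --pt "0 0 0 0.0012 0.04 0 5" --pt "0 0 0 0.0019 0.06 0 5" --pt "0 0 0 0.0025 0.08 0 5" --pt "0 0 0 0.0029 0.095 0 5"

```text
time: 36.1
tool_pos: [0.6359, 0.0761, 0.057]
ee_rot: [3.141, -0.002, -0.029]
wrist_force: [2.2, -1.7, 2.5]
width: 0.0117
finger_force: 30.0
```

Call:
apply_moves --pt "0 0 0 0.0001 0.004 0 5" --pt "0 0 0 0.0002 0.008 0 5" --pt "0 0 0 0.0003 0.011 0 5" --pt "0 0 0 0.0004 0.0135 0 5" --pt "0 0 0 0.0004 0.0135 0 5"

```text
time: 36.6
tool_pos: [0.6363, 0.0871, 0.057]
ee_rot: [3.141, -0.002, -0.031]
wrist_force: [3.8, -2.4, 4.0]
width: 0.0115
finger_force: 30.0
```

Call:
apply_moves --pt "0 0 0 0 0.0015 0 5" --pt "0 0 0 0 0.0015 0 5" --pt "0 0 0 0 0.003 0 5" --pt "0 0 0 0 0.003 0 5" --pt "0 0 0 0 0.003 0 5"

```text
time: 37.1
tool_pos: [0.6363, 0.0872, 0.057]
ee_rot: [3.136, -0.002, -0.032]
wrist_force: [3.5, -8.1, 4.5]
width: 0.0115
finger_force: 30.0
```

Call:
apply_moves --pt "0 0 0 0 -0.003 0 10" --pt "0 0 0 0 -0.003 0 30" --pt "0 0 0 0 -0.003 0 50" --pt "0 0 0 0 -0.003 0 60" --pt "0 0 0 0 -0.003 0.01 70"

```text
time: 37.6
tool_pos: [0.6332, 0.0883, 0.0639]
ee_rot: [3.141, 0.007, -0.03]
wrist_force: [-1.4, 0.7, -0.5]
width: 0.0403
finger_force: 0.0
```

Call:
apply_moves --pt "0 0 0 0 0 0.03 80" --pt "0 0 0 0 0 0.07 90" --pt "0 0 0 0 0 0.11 100" --pt "0 0 0.03 -0.02 -0.03 0.13 100" --pt "0 0 0.06 -0.04 -0.06 0.14 100"

```text
time: 38.1
tool_pos: [0.5963, 0.0281, 0.2105]
ee_rot: [3.141, -0.005, 0.033]
wrist_force: [0.6, -0.9, 1.2]
width: 0.0796
finger_force: 0.0
```

Call:
apply_moves --pt "0 0 0.02 -0.026 -0.04 0 100" --pt "0 0 0.04 -0.052 -0.08 0 100" --pt "0 0 0.06 -0.078 -0.12 0 100" --pt "0 0 0.08 -0.104 -0.16 0 100" --pt "0 0 0.1 -0.13 -0.2 0 100"

```text
time: 38.6
tool_pos: [0.4642, -0.173, 0.2073]
ee_rot: [3.141, -0.001, 0.132]
wrist_force: [-0.1, 0.2, -0.8]
width: 0.094
finger_force: 0.0
```

Call:
apply_moves --pt "0 0 0.01 -0.014 -0.02 0 100" --pt "0 0 0.015 -0.03 -0.045 -0.01 100" --pt "0 0 0.015 -0.03 -0.045 -0.01 100" --pt "0 0 0.015 -0.03 -0.045 -0.01 100" --pt "0 0 0.015 -0.03 -0.045 -0.01 100"

```text
time: 39.1
tool_pos: [0.4362, -0.2163, 0.1971]
ee_rot: [3.142, -0.001, 0.146]
wrist_force: [0.7, 0.3, 0.6]
width: 0.0939
finger_force: 0.0
```

```bash
python3 look.py top t6.png cover_grip; python3 look.py wrist w12.png key stand_slot key_stand keyway;python3 yaw.py wrist key_stand:.034 key:.074;  python3 -c "
from h import *
o=get_obs();print(o['tool_pos'],o['ee_rot'])
a=cv2.imread('pics/w12.png')[150:310,200:440];b=cv2.imread('pics/t6.png')[150:250,240:380]
a=cv2.resize(a,(720,480),interpolation=2);cv2.imwrite('pics/w12c.png',a)
cv2.imwrite('pics/t6c.png',cv2.resize(b,None,fx=4,fy=4,interpolation=2))"
```

```text
tcp [ 0.4362 -0.2163  0.1971] [ 3.1416e+00 -9.0000e-04  1.4600e-01] w 0.0939 t 39.1 q [-0.58 -0.05  1.53  0.    1.66  0.85]
cam [4.220e-01 1.000e-03 1.456e+00]
cover_grip 0.81 [285.3 190. ] [0.637 0.089 0.065]
cover_grip 0.64 [316.5 279.6] [0.3855 0.0059 0.065 ]
tcp [ 0.4364 -0.2162  0.197 ] [ 3.1413e+00 -7.0000e-04  1.4670e-01] w 0.0942 t 39.2 q [-0.58 -0.05  1.53  0.    1.66  0.85]
cam [ 0.516 -0.205  0.378]
key 0.84 [316.8 213.3] [ 0.4354 -0.2185  0.004 ]
stand_slot 0.56 [319.4 216.4] [ 0.4391 -0.2205  0.034 ]
key_stand 0.97 [321.1 211.7] [ 0.4371 -0.2232  0.    ]
keyway 0.95 [122.1  93.6] [ 0.526  -0.0404  0.0665]
key_stand 0.59 [297.5, 189.7, 342.2, 243.1] c [ 439.8 -220.7] size [54.  43.9] ang 9.56
key 0.56 [307.1, 210.3, 330.0, 245.3] c [ 437.8 -221.2] size [33.6 18. ] ang 8.38
key 0.39 [66.2, 181.6, 155.8, 273.8] c [408.9 -35.8] size [83.2 62.4] ang 12.31
[ 0.43564991 -0.21694699  0.1964611 ] [3.14157857e+00 1.22478763e-04 1.45124411e-01]
```

View pics/w12c.png

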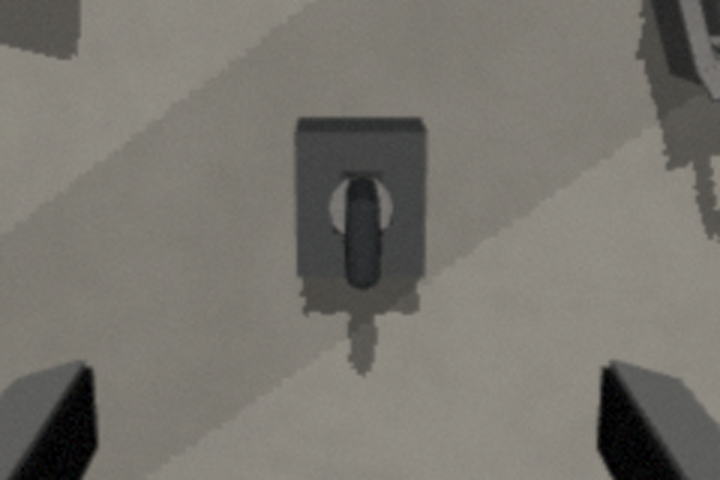

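```bash
python3 - <<'E'
from h import *
s=snap('wrist'); 
g=lambda x,y:(200+x/3,150+y/3)
for q,z in [((361,207),.038),((362,285),.086),((362,181),.086),((297,131),.034),((425,131),.034),((297,277),.034),((425,277),.034)]: print(q,pix2w(s,g(*q),z).round(4))
for dx in(-.014,0,.014):
  a=.146; P=np.array([.4391,-.2205,.086])+dx*np.array([np.cos(a),np.sin(a),0]); u=w2pix(s,P); print(dx,(u-[200,150])*3)
for c in(0,1): print([ (r['pixel'],pix2w(s,r['pixel'],.034).round(4)) for r in place_of('wrist','stand_slot')][:1]); s=snap('wrist')
E
```

```text
(361, 207) [ 0.4368 -0.2224  0.038 ]
(362, 285) [ 0.4248 -0.2238  0.086 ]
(362, 181) [ 0.4555 -0.2192  0.086 ]
(297, 131) [ 0.4584 -0.1978  0.034 ]
(425, 131) [ 0.4645 -0.2397  0.034 ]
(297, 277) [ 0.4082 -0.2045  0.034 ]
(425, 277) [ 0.4146 -0.2481  0.034 ]
-0.014 [357.92558711 282.96257668]
0 [358.06883796 236.81054617]
0.014 [358.21581945 189.45658769]
[([319.7, 216.0], array([ 0.4389, -0.2215,  0.034 ]))]
[([321.1, 217.7], array([ 0.4373, -0.2233,  0.034 ]))]
```

Call:
apply_moves --pt "0 0 -0.003 0.002 -0.005 -0.03 90" --pt "0 0 -0.003 0.002 -0.005 -0.07 80" --pt "0 0 -0.003 0.002 -0.005 -0.11 70" --pt "0 0 -0.003 0.002 -0.005 -0.14 60" --pt "0 0 -0.003 0.002 -0.005 -0.143 50"

```text
time: 40.35
tool_pos: [0.4344, -0.2201, 0.0488]
ee_rot: [-3.135, 0.007, 0.142]
wrist_force: [0.1, -0.2, -0.2]
width: 0.0572
finger_force: 0.0
```

Call:
apply_moves --pt "0 0 0 0 0 0 40" --pt "0 0 0 0 0 0 30" --pt "0 0 0 0 0 0 20" --pt "0 0 0 0 0 0 15" --pt "0 0 0 0 0 0 10"

```text
time: 40.85
tool_pos: [0.4382, -0.2225, 0.0546]
ee_rot: [3.14, -0.002, 0.142]
wrist_force: [0.9, -0.1, -0.4]
width: 0.0173
finger_force: 0.0
```

Call:
apply_moves --pt "0 0 0 0 0 0 8" --pt "0 0 0 0 0 0 5" --pt "0 0 0 0 0 0 5" --pt "0 0 0 0 0 0 5" --pt "0 0 0 0 0 0 5"

```text
time: 41.35
tool_pos: [0.4379, -0.2222, 0.0541]
ee_rot: [3.141, -0.001, 0.142]
wrist_force: [-0.4, 0.7, 4.7]
width: 0.0098
finger_force: 30.0
```

```bash
python3 -c "
from h import *
o=get_obs();print(o['tool_pos'],o['ee_rot'],o['wrist_force'],o['wrist_torque'],o['width'],o['finger_force'])"
```

```text
[ 0.4378786  -0.22222795  0.05406204] [ 3.14104163e+00 -6.70623022e-04  1.41831836e-01] [-0.3923738   0.65113291  4.68875762] [ 0.12222758  0.20808008 -0.02417956] 0.009807922202959375 30.000892281532288
```

Call:
apply_moves --pt "0 0 0 0 0 0.015 5" --pt "0 0 0 0 0 0.04 5" --pt "0 0 0 0 0 0.07 5" --pt "0 0 0 0 0 0.1 5" --pt "0 0 0 0 0 0.1 5"

```text
time: 41.85
tool_pos: [0.4397, -0.2236, 0.1577]
ee_rot: [3.136, -0.006, 0.142]
wrist_force: [1.0, -0.2, 0.3]
width: 0.0096
finger_force: 30.0
```

Call:
apply_moves --pt "0 0 -0.04 0.018 0.036 0 5" --pt "0 0 -0.08 0.036 0.072 0 5" --pt "0 0 -0.12 0.054 0.108 0 5" --pt "0 0 -0.16 0.072 0.144 0 5" --pt "0 0 -0.173 0.0893 0.18 0 5"

```text
time: 42.35
tool_pos: [0.5265, -0.0405, 0.1512]
ee_rot: [-3.141, 0.003, -0.032]
wrist_force: [0.2, -0.4, -0.4]
width: 0.0095
finger_force: 30.0
```

Call:
apply_moves --pt "0 0 0 0 0 -0.01 5" --pt "0 0 0 0 0 -0.019 5" --pt "0 0 0 0 0 -0.019 5" --pt "0 0 0 0 0 -0.019 5" --pt "0 0 0 0 0 -0.019 5"

```text
time: 42.85
tool_pos: [0.5267, -0.0433, 0.1346]
ee_rot: [3.141, -0.0, -0.033]
wrist_force: [0.6, -0.1, -0.5]
width: 0.0099
finger_force: 30.0
```

```bash
python3 look.py wrist w13.png keyway key uv_box; python3 -c "
from h import *
s=snap('wrist'); o=get_obs();p=o['tool_pos'];print(p,o['ee_rot'])
a=-.031;ux=np.array([np.cos(a),np.sin(a),0])
for n,P in dict(tip=p-[0,0,.0421],tipf=p-[0,0,.0421]+.007*ux,tipn=p-[0,0,.0421]-.007*ux,way=[.5272,-.0423,.0665]).items(): print(n,((w2pix(s,P)-[220,160])*4).round(0))
cv2.imwrite('pics/w13c.png',cv2.resize(s['pixels'][160:310,220:420,::-1],(800,600),interpolation=2))
s=snap('side');cv2.imwrite('pics/s13c.png',cv2.resize(s['pixels'][190:310,280:440,::-1],(800,600),interpolation=2))
for n,P in dict(tip=p-[0,0,.0421],way=[.5272,-.0423,.0665]).items(): print(n,((w2pix(s,P)-[280,190])*5).round(0))
"
```

```text
tcp [ 0.5267 -0.0433  0.1346] [ 3.1413e+00 -2.0000e-04 -3.3100e-02] w 0.0099 t 42.85 q [-0.19  0.06  1.54 -0.    1.54  1.41]
cam [ 0.607 -0.046  0.315]
keyway 0.76 [313. 244.] [ 0.5293 -0.0421  0.0665]
key 0.58 [313.5 260.5] [ 0.4932 -0.041   0.004 ]
uv_box 0.94 [234.7 133.7] [0.6113 0.0238 0.    ]
[ 0.52702561 -0.04250979  0.134954  ] [ 3.14135150e+00 -8.47474227e-04 -3.18532641e-02]
tip [377. 397.]
tipf [377. 357.]
tipn [378. 435.]
way [377. 348.]
tip [304. 318.]
way [303. 366.]
```

View pics/w13c.png

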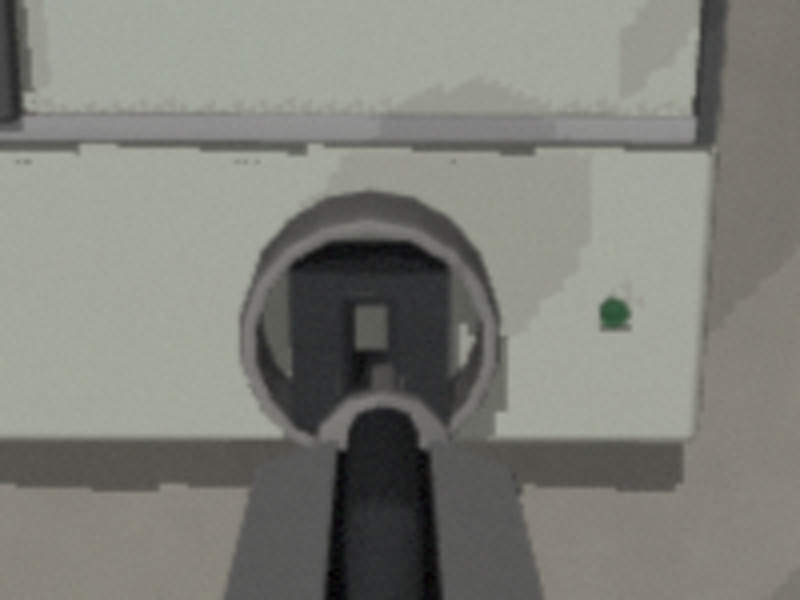

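View pics/s13c.png

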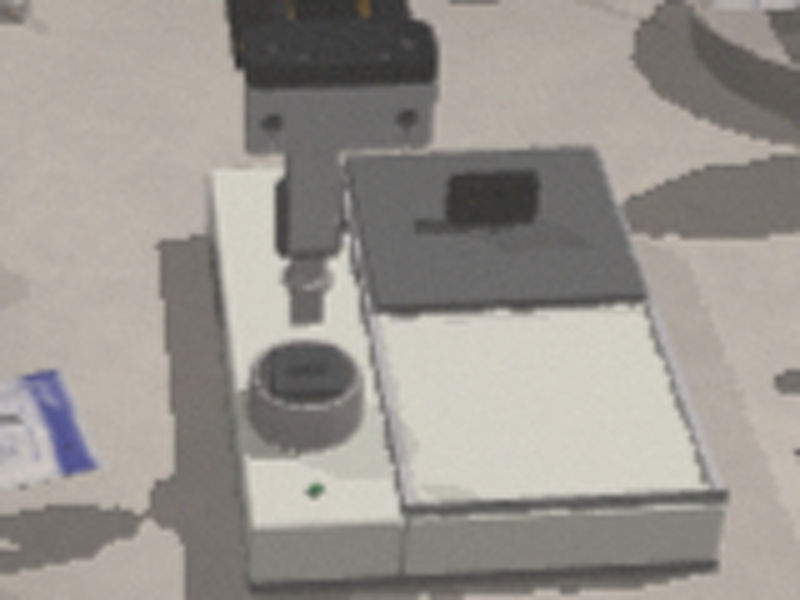

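Call:
apply_moves --pt "0 0 0 0.001 0.0015 -0.01 5" --pt "0 0 0 0.001 0.0015 -0.022 5" --pt "0 0 0 0.001 0.0015 -0.022 5" --pt "0 0 0 0.001 0.0015 -0.022 5" --pt "0 0 0 0.001 0.0015 -0.022 5"

```text
time: 43.65
tool_pos: [0.528, -0.0406, 0.1125]
ee_rot: [3.141, -0.0, -0.031]
wrist_force: [-0.6, -0.7, -0.5]
width: 0.0096
finger_force: 30.0
```

Call:
apply_moves --pt "0 0 0 0 0 -0.002 5" --pt "0 0 0 0 0 -0.004 5" --pt "0 0 0 0 0 -0.006 5" --pt "0 0 0 0 0 -0.008 5" --pt "0 0 0 0 0 -0.01 5"

```text
time: 44.15
tool_pos: [0.5279, -0.0406, 0.1023]
ee_rot: [3.142, 0.0, -0.031]
wrist_force: [0.3, 0.3, -0.8]
width: 0.0097
finger_force: 30.0
```

Call:
apply_moves --pt "0 0 0 0 0 -0.003 5" --pt "0 0 0 0 0 -0.006 5" --pt "0 0 0 0 0 -0.009 5" --pt "0 0 0 0 0 -0.012 5" --pt "0 0 0 0 0 -0.0145 5"

```text
time: 44.65
tool_pos: [0.5278, -0.0406, 0.0876]
ee_rot: [3.142, 0.0, -0.031]
wrist_force: [0.6, -0.2, -1.2]
width: 0.0096
finger_force: 30.0
```

Call:
apply_moves --pt "0 0 0 0 0 -0.0005 5" --pt "0 0 0 0 0 -0.0005 5" --pt "0 0 0 0 0 -0.0005 5" --pt "0 0 0 0 0 -0.0005 5" --pt "0 0 0 0 0 -0.0005 5"

```text
time: 45.15
tool_pos: [0.528, -0.0406, 0.0877]
ee_rot: [3.141, -0.0, -0.031]
wrist_force: [-0.4, 0.1, -0.8]
width: 0.0101
finger_force: 30.0
```

Call:
apply_moves --pt "0 0 0 0 0 0 12" --pt "0 0 0 0 0 0 25" --pt "0 0 0 0 0 0 40" --pt "0 0 0 0 0 0.01 60" --pt "0 0 0 0 0 0.02 70"

```text
time: 45.65
tool_pos: [0.5278, -0.0406, 0.1082]
ee_rot: [3.142, 0.0, -0.031]
wrist_force: [0.6, 0.3, -0.1]
width: 0.0397
finger_force: 0.0
```

Call:
apply_moves --pt "0 0 0 0 0 0.02 70" --pt "0 0 0 0 0 0.045 70" --pt "0 0 0.12 0 0 0.045 70" --pt "0 0 0.25 0 0 0.045 70" --pt "0 0 0.37 0 0 0.045 70"

```text
time: 46.15
tool_pos: [0.5285, -0.0407, 0.1543]
ee_rot: [3.14, -0.002, 0.344]
wrist_force: [0.1, 0.3, 0.3]
width: 0.0657
finger_force: 0.0
```

Call:
apply_moves --pt "0 0 0.14 0 0 0 70" --pt "0 0 0.28 0 0 0 70" --pt "0 0 0.42 0 0 0 70" --pt "0 0 0.56 0 0 0 70" --pt "0 0 0.7 0 0 0 70"

```text
time: 46.65
tool_pos: [0.5284, -0.0407, 0.1539]
ee_rot: [3.14, -0.001, 1.045]
wrist_force: [-0.3, -0.1, 0.8]
width: 0.0652
finger_force: 0.0
```

Call:
apply_moves --pt "0 0 0.14 0 0 0 70" --pt "0 0 0.28 0 0 0 70" --pt "0 0 0.42 0 0 0 70" --pt "0 0 0.56 0 0 0 70" --pt "0 0 0.7 0 0 0 70"

```text
time: 47.15
tool_pos: [0.5284, -0.0407, 0.1539]
ee_rot: [3.14, 0.001, 1.745]
wrist_force: [0.0, -0.7, -0.1]
width: 0.0659
finger_force: 0.0
```

Call:
apply_moves --pt "0 0 0.14 0 0 0 70" --pt "0 0 0.28 0 0 0 70" --pt "0 0 0.42 0 0 0 70" --pt "0 0 0.56 0 0 0 70" --pt "0 0 0.7 0 0 0 70"

```text
time: 47.65
tool_pos: [0.5283, -0.0407, 0.1539]
ee_rot: [3.141, 0.002, 2.445]
wrist_force: [0.7, 0.0, -0.4]
width: 0.0656
finger_force: 0.0
```

Call:
apply_moves --pt "0 0 0.14 0 0 0 70" --pt "0 0 0.28 0 0 0 70" --pt "0 0 0.42 0 0 0 70" --pt "0 0 0.56 0 0 0 70" --pt "0 0 0.67 0 0 0 70"

```text
time: 48.15
tool_pos: [0.5284, -0.0407, 0.1539]
ee_rot: [-3.141, 0.002, 3.114]
wrist_force: [0.5, -0.1, 0.1]
width: 0.0658
finger_force: 0.0
```

```bash
python3 look.py side s3.png key keyway; python3 look.py top t7.png key;python3 -c "
from h import *
s=cv2.imread('pics/s3.png');cv2.imwrite('pics/s3c.png',cv2.resize(s[190:310,280:440],(800,600),interpolation=2))"
```

```text
tcp [ 0.5284 -0.0407  0.1539] [-3.1414e+00  1.9000e-03  3.1138e+00] w 0.0658 t 48.15 q [-0.18  0.06  1.51  0.    1.58 -1.73]
cam [ 0.409 -0.808  0.691]
key 0.59 [340.4 272.6] [0.5339 0.0006 0.004 ]
keyway 0.64 [342.3 264.5] [ 0.5302 -0.0468  0.0665]
tcp [ 0.5283 -0.0407  0.1536] [-3.1415e+00  1.6000e-03  3.1066e+00] w 0.0657 t 48.3 q [-0.18  0.06  1.51  0.    1.58 -1.72]
cam [4.220e-01 1.000e-03 1.456e+00]
key 0.59 [269.1 285.7] [0.3687 0.1433 0.004 ]
```

View pics/s3c.png

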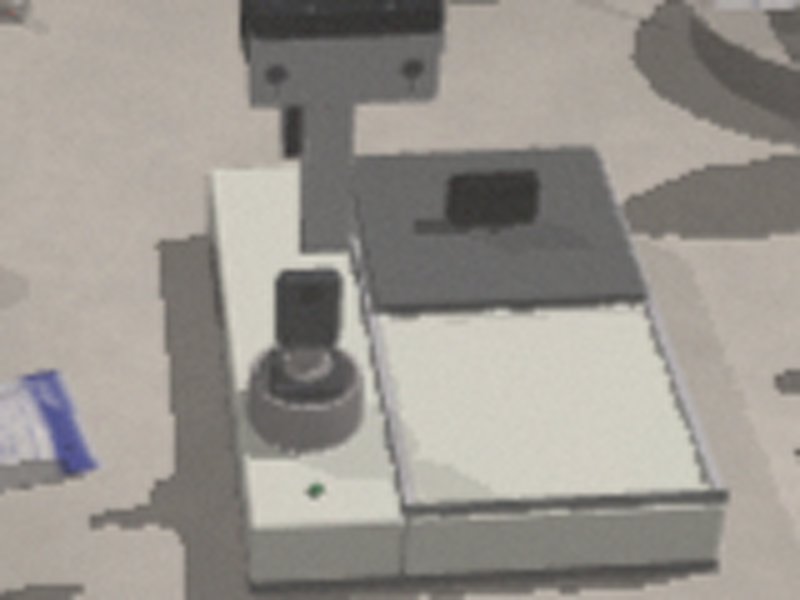

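Call:
apply_moves --pt "0 0 0 0 0 -0.025 70" --pt "0 0 0 0 0 -0.05 60" --pt "0 0 0 0 0 -0.067 50" --pt "0 0 0 0 0 -0.067 40" --pt "0 0 0 0 0 -0.067 30"

```text
time: 48.9
tool_pos: [0.528, -0.0406, 0.0859]
ee_rot: [3.142, 0.0, 3.108]
wrist_force: [0.2, 0.7, 0.9]
width: 0.0374
finger_force: 0.0
```

Call:
apply_moves --pt "0 0 0 0 0 0 25" --pt "0 0 0 0 0 0 20" --pt "0 0 0 0 0 0 15" --pt "0 0 0 0 0 0 10" --pt "0 0 0 0 0 0 5"

```text
time: 49.4
tool_pos: [0.5282, -0.0406, 0.0861]
ee_rot: [-3.142, 0.001, 3.109]
wrist_force: [-1.2, -0.4, 1.5]
width: 0.0098
finger_force: 30.0
```

Call:
apply_moves --pt "0 0 0 0 0 0 5" --pt "0 0 0 0 0 0 5" --pt "0 0 0 0 0 0 5" --pt "0 0 0 0 0 0 5" --pt "0 0 0 0 0 0 5"

```text
time: 49.9
tool_pos: [0.5282, -0.0407, 0.0861]
ee_rot: [-3.142, 0.001, 3.109]
wrist_force: [-0.5, 0.9, 5.6]
width: 0.0098
finger_force: 30.0
```

```bash
python3 -c "
from h import *
o=get_obs();print(o['tool_pos'],o['ee_rot'],o['wrist_force'],o['wrist_torque'],o['width'],o['finger_force'])"
```

```text
[ 0.52822078 -0.04065635  0.0860764 ] [-3.14154117e+00  1.00453762e-03  3.10883244e+00] [-0.48638555  0.85391774  5.62867958] [0.0613163  0.06852138 0.01514432] 0.009848652690728151 30.000781416893005
```

Call:
apply_moves --pt "0 0 -0.1 0 0 0 5" --pt "0 0 -0.2 0 0 0 5" --pt "0 0 -0.3 0 0 0 5" --pt "0 0 -0.4 0 0 0 5" --pt "0 0 -0.5 0 0 0 5"

```text
time: 50.4
tool_pos: [0.5285, -0.0406, 0.0861]
ee_rot: [3.141, 0.001, 2.605]
wrist_force: [1.2, 0.2, 3.9]
width: 0.0099
finger_force: 30.0
```

Call:
apply_moves --pt "0 0 -0.1 0 0 0 5" --pt "0 0 -0.2 0 0 0 5" --pt "0 0 -0.3 0 0 0 5" --pt "0 0 -0.4 0 0 0 5" --pt "0 0 -0.5 0 0 0 5"

```text
time: 50.9
tool_pos: [0.5281, -0.041, 0.086]
ee_rot: [3.141, 0.001, 2.105]
wrist_force: [-1.0, -1.0, 4.9]
width: 0.0096
finger_force: 30.0
```

Call:
apply_moves --pt "0 0 -0.03 0 0 0 5" --pt "0 0 -0.06 0 0 0 5" --pt "0 0 -0.09 0 0 0 5" --pt "0 0 -0.12 0 0 0 5" --pt "0 0 -0.15 0 0 0 5"

```text
time: 51.4
tool_pos: [0.528, -0.0411, 0.086]
ee_rot: [3.141, 0.001, 1.958]
wrist_force: [-1.2, -1.1, 4.8]
width: 0.0096
finger_force: 30.0
```

```bash
cat > st.py <<'E'
from h import *
o=get_obs();print(o['tool_pos'].round(4),o['ee_rot'].round(4),o['wrist_force'].round(2),o['wrist_torque'].round(3),o['width'],o['finger_force'],o['joint_positions'].round(3),o['time'])
E
python3 st.py
```

```text
[ 0.528  -0.0411  0.086 ] [3.1415e+00 1.1000e-03 1.9576e+00] [-1.19 -1.08  4.82] [-0.21   0.221  0.04 ] 0.009554749620719628 30.000129640102386 [-1.840e-01  9.600e-02  1.601e+00 -1.000e-03  1.444e+00 -5.710e-01] 51.4
```

Call:
apply_moves --pt "0 0 -0.02 0 0 0 5" --pt "0 0 -0.04 0 0 0 5" --pt "0 0 -0.06 0 0 0 5" --pt "0 0 -0.08 0 0 0 5" --pt "0 0 -0.1 0 0 0 5"

```text
time: 51.9
tool_pos: [0.5279, -0.0411, 0.0861]
ee_rot: [3.141, 0.001, 1.858]
wrist_force: [-1.5, 0.1, 4.9]
width: 0.0102
finger_force: 30.0
```

```bash
python3 st.py
```

```text
[ 0.5279 -0.0411  0.0861] [3.1415e+00 1.1000e-03 1.8580e+00] [-1.48  0.11  4.85] [-0.243  0.256  0.072] 0.010247101716512148 30.00026822090149 [-1.840e-01  9.600e-02  1.601e+00 -1.000e-03  1.444e+00 -4.710e-01] 51.9
```

Call:
apply_moves --pt "0 0 -0.02 0 0 0 5" --pt "0 0 -0.04 0 0 0 5" --pt "0 0 -0.06 0 0 0 5" --pt "0 0 -0.06 0 0 0 5" --pt "0 0 -0.06 0 0 0 5"

```text
time: 52.4
tool_pos: [0.5279, -0.0411, 0.0861]
ee_rot: [3.142, 0.001, 1.799]
wrist_force: [-0.8, -1.3, 4.9]
width: 0.0098
finger_force: 30.0
```

```bash
python3 st.py
```

```text
[ 0.5279 -0.0411  0.0861] [3.1415e+00 1.1000e-03 1.7992e+00] [-0.82 -1.31  4.93] [-0.152  0.325  0.194] 0.009792510086267735 30.0086572766304 [-1.840e-01  9.600e-02  1.601e+00 -1.000e-03  1.444e+00 -4.120e-01] 52.4
```

Call:
apply_moves --pt "0 0 -0.02 0 0 0 5" --pt "0 0 -0.04 0 0 0 5" --pt "0 0 -0.05 0 0 0 5" --pt "0 0 -0.05 0 0 0 5" --pt "0 0 -0.05 0 0 0 5"

```text
time: 52.9
tool_pos: [0.5279, -0.041, 0.0861]
ee_rot: [-3.142, 0.001, 1.75]
wrist_force: [-1.3, -0.4, 5.4]
width: 0.01
finger_force: 30.1
```

```bash
python3 st.py
```

```text
[ 0.5279 -0.041   0.0861] [-3.1416e+00  1.1000e-03  1.7498e+00] [-1.27 -0.35  5.37] [-0.248  0.285  0.364] 0.0100223104343614 30.113100707530975 [-1.840e-01  9.600e-02  1.601e+00 -1.000e-03  1.444e+00 -3.630e-01] 52.9
```

Call:
apply_moves --pt "0 0 0.12 0 0 0 5" --pt "0 0 0.24 0 0 0 5" --pt "0 0 0.36 0 0 0 5" --pt "0 0 0.48 0 0 0 5" --pt "0 0 0.6 0 0 0 5"

```text
time: 53.4
tool_pos: [0.5282, -0.041, 0.0861]
ee_rot: [3.141, 0.001, 2.353]
wrist_force: [-0.8, 0.2, 4.8]
width: 0.0099
finger_force: 30.0
```

Call:
apply_moves --pt "0 0 0.12 0 0 0 5" --pt "0 0 0.24 0 0 0 5" --pt "0 0 0.36 0 0 0 5" --pt "0 0 0.48 0 0 0 5" --pt "0 0 0.6 0 0 0 5"

```text
time: 53.9
tool_pos: [0.5286, -0.0405, 0.086]
ee_rot: [3.141, 0.002, 2.954]
wrist_force: [1.1, 1.3, 4.3]
width: 0.0093
finger_force: 30.0
```

Call:
apply_moves --pt "0 0 0.06 0 0 0 5" --pt "0 0 0.12 0 0 0 5" --pt "0 0 0.18 0 0 0 5" --pt "0 0 0.24 0 0 0 5" --pt "0 0 0.3 0 0 0 5"

```text
time: 54.4
tool_pos: [0.5286, -0.0401, 0.086]
ee_rot: [3.141, 0.002, -3.032]
wrist_force: [0.5, 1.2, 3.9]
width: 0.01
finger_force: 30.0
```

```bash
python3 st.py
```

```text
[ 0.5286 -0.0401  0.086 ] [ 3.1408e+00  2.0000e-03 -3.0320e+00] [0.51 1.24 3.95] [ 0.304 -0.146 -0.009] 0.009985643338930478 30.003408193588257 [-1.840e-01  9.700e-02  1.600e+00  1.000e-03  1.443e+00 -1.864e+00] 54.4
```

Yaw is now 0.14 past home; continue until the torque rises.

Call:
apply_moves --pt "0 0 0.03 0 0 0 5" --pt "0 0 0.06 0 0 0 5" --pt "0 0 0.09 0 0 0 5" --pt "0 0 0.1 0 0 0 5" --pt "0 0 0.1 0 0 0 5"

```text
time: 54.9
tool_pos: [0.5285, -0.0401, 0.086]
ee_rot: [3.141, 0.002, -2.934]
wrist_force: [0.6, 2.6, 5.2]
width: 0.0096
finger_force: 30.0
```

```bash
python3 st.py
```

```text
[ 0.5285 -0.0401  0.086 ] [ 3.1408e+00  1.9000e-03 -2.9341e+00] [0.55 2.55 5.22] [ 0.526 -0.22  -0.156] 0.009557731132207694 30.009316205978394 [-1.840e-01  9.700e-02  1.600e+00  1.000e-03  1.443e+00 -1.962e+00] 54.9
```

Call:
apply_moves --pt "0 0 0.03 0 0 0 5" --pt "0 0 0.06 0 0 0 5" --pt "0 0 0.06 0 0 0 5" --pt "0 0 0.06 0 0 0 5" --pt "0 0 0.06 0 0 0 5"

```text
time: 55.4
tool_pos: [0.5284, -0.0401, 0.086]
ee_rot: [3.141, 0.002, -2.875]
wrist_force: [0.4, 1.7, 5.3]
width: 0.0099
finger_force: 30.1
```

```bash
python3 st.py
```

```text
[ 0.5284 -0.0401  0.086 ] [ 3.1408e+00  1.7000e-03 -2.8748e+00] [0.37 1.72 5.34] [ 0.606 -0.134 -0.369] 0.009915436905288443 30.078018307685852 [-1.840e-01  9.700e-02  1.600e+00  2.000e-03  1.443e+00 -2.021e+00] 55.4
```

Call:
apply_moves --pt "0 0 -0.08 0 0 0 5" --pt "0 0 -0.16 0 0 0 5" --pt "0 0 -0.24 0 0 0 5" --pt "0 0 -0.3 0 0 0 5" --pt "0 0 -0.3 0 0 0 5"

```text
time: 55.9
tool_pos: [0.5282, -0.0409, 0.086]
ee_rot: [-3.141, 0.001, 3.108]
wrist_force: [0.6, -0.1, 5.5]
width: 0.0098
finger_force: 30.0
```

```bash
python3 st.py
```

```text
[ 0.5282 -0.0409  0.086 ] [-3.1411e+00  9.0000e-04  3.1081e+00] [ 0.6  -0.06  5.54] [ 0.207 -0.042 -0.024] 0.009772230762858363 30.002103745937347 [-0.184  0.097  1.601 -0.     1.444 -1.721] 55.9
```

Free of torque. Lift the key out and look at the switch.

Call:
apply_moves --pt "0 0 0 0 0 0.006 5" --pt "0 0 0 0 0 0.013 5" --pt "0 0 0 0 0 0.022 5" --pt "0 0 0 0 0 0.035 5" --pt "0 0 0 0 0 0.06 5"

```text
time: 56.4
tool_pos: [0.5264, -0.0404, 0.1447]
ee_rot: [3.141, -0.005, 3.109]
wrist_force: [0.7, -0.7, -0.6]
width: 0.0099
finger_force: 30.0
```

Call:
apply_moves --pt "0 0 0 0 -0.03 0.02 5" --pt "0 0 0 -0.01 -0.06 0.02 5" --pt "0 0 0 -0.02 -0.09 0.02 5" --pt "0 0 0 -0.03 -0.1 0.02 5" --pt "0 0 0 -0.03 -0.1 0.02 5"

```text
time: 56.9
tool_pos: [0.497, -0.1415, 0.1661]
ee_rot: [3.141, 0.0, 3.106]
wrist_force: [0.3, 0.5, -0.6]
width: 0.0095
finger_force: 30.0
```

```bash
python3 look.py side s4.png key keyway; python3 -c "
from h import *
s=cv2.imread('pics/s4.png');cv2.imwrite('pics/s4c.png',cv2.resize(s[190:370,230:430],(800,600)[::1],interpolation=2))"; python3 look.py top t8.png keyway
```

```text
tcp [ 0.497  -0.1415  0.1661] [3.1414 0.     3.1062] w 0.0095 t 56.9 q [-0.39  0.02  1.51  0.    1.6  -1.92]
cam [ 0.409 -0.808  0.691]
key 0.73 [363.9 404.3] [ 0.5267 -0.3479  0.004 ]
key 0.66 [332.8 277.4] [ 0.5144 -0.0144  0.004 ]
keyway 0.54 [342. 262.] [ 0.5308 -0.0382  0.0665]
tcp [ 0.4981 -0.1396  0.1657] [3.1408e+00 3.0000e-04 3.1096e+00] w 0.0099 t 57.05 q [-0.38  0.03  1.51  0.    1.6  -1.92]
cam [4.220e-01 1.000e-03 1.456e+00]
keyway 0.44 [331.5 225.9] [ 0.5338 -0.0384  0.0665]
```

View pics/s4c.png

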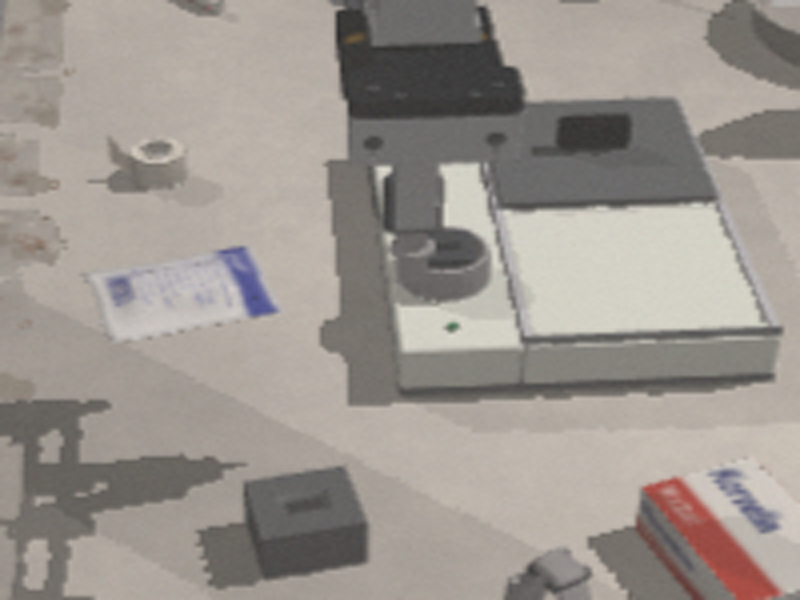

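Call:
apply_moves --pt "0 0 0.06 -0.02 -0.027 0 5" --pt "0 0 0.12 -0.04 -0.055 -0.01 5" --pt "0 0 0.175 -0.0602 -0.0824 -0.02 5" --pt "0 0 0.175 -0.0602 -0.0824 -0.045 5" --pt "0 0 0.175 -0.0602 -0.0824 -0.07 5"

```text
time: 57.65
tool_pos: [0.4381, -0.2233, 0.0954]
ee_rot: [-3.141, 0.002, -3.0]
wrist_force: [0.4, 0.1, -0.4]
width: 0.01
finger_force: 30.0
```

Call:
apply_moves --pt "0 0 0 0 0 -0.006 5" --pt "0 0 0 0 0 -0.012 5" --pt "0 0 0 0 0 -0.012 5" --pt "0 0 0 0 0 -0.012 5" --pt "0 0 0 0 0 -0.012 5"

```text
time: 58.15
tool_pos: [0.4386, -0.2233, 0.0848]
ee_rot: [-3.14, 0.002, -2.999]
wrist_force: [0.9, 0.4, -0.4]
width: 0.0101
finger_force: 30.0
```

```bash
python3 st.py
```

```text
[ 0.4386 -0.2233  0.0848] [-3.1400e+00  1.7000e-03 -2.9989e+00] [ 0.9   0.35 -0.4 ] [ 0.094  0.01  -0.015] 0.010083771745326466 29.999717473983765 [-0.586  0.013  1.69   0.     1.435 -2.3  ] 58.15
```

Call:
apply_moves --pt "0 0 0 -0.0007 0.0011 0 5" --pt "0 0 0 -0.0007 0.0011 -0.003 5" --pt "0 0 0 -0.0007 0.0011 -0.006 5" --pt "0 0 0 -0.0007 0.0011 -0.009 5" --pt "0 0 0 -0.0007 0.0011 -0.012 5"

```text
time: 58.65
tool_pos: [0.4368, -0.2218, 0.071]
ee_rot: [3.141, -0.0, -2.999]
wrist_force: [0.9, 0.2, -1.0]
width: 0.0098
finger_force: 30.0
```

Call:
apply_moves --pt "0 0 0 0 0 -0.004 5" --pt "0 0 0 0 0 -0.008 5" --pt "0 0 0 0 0 -0.012 5" --pt "0 0 0 0 0 -0.016 5" --pt "0 0 0 0 0 -0.018 5"

```text
time: 59.15
tool_pos: [0.4368, -0.2218, 0.0536]
ee_rot: [3.141, -0.001, -2.999]
wrist_force: [-3.3, 1.8, 7.4]
width: 0.0098
finger_force: 30.0
```

```bash
python3 st.py
```

```text
[ 0.4368 -0.2218  0.0536] [ 3.1409e+00 -6.0000e-04 -2.9994e+00] [-3.29  1.76  7.37] [ 0.44   0.639 -0.017] 0.009836373772644801 30.001580715179443 [-0.586  0.037  1.732  0.     1.374 -2.299] 59.15
```

Seated (7 N contact at the expected height). Release, rise and inspect with the detectors.

Call:
apply_moves --pt "0 0 0 0 0 0.0005 8" --pt "0 0 0 0 0 0.0005 20" --pt "0 0 0 0 0 0.0005 40" --pt "0 0 0 0 0 0.0005 60" --pt "0 0 0 0 0 0.005 70"

```text
time: 59.65
tool_pos: [0.4365, -0.2216, 0.058]
ee_rot: [3.141, -0.001, -2.999]
wrist_force: [-0.4, -0.8, 0.1]
width: 0.0385
finger_force: 0.0
```

Call:
apply_moves --pt "0 0 0 0 0 0.01 80" --pt "0 0 0 0 0 0.05 90" --pt "0 0 0 0 0 0.09 100" --pt "0 0 0 0 0 0.13 100" --pt "0 0 0 0 0 0.16 100"

```text
time: 60.15
tool_pos: [0.4376, -0.2223, 0.2227]
ee_rot: [-3.138, 0.004, -2.999]
wrist_force: [0.2, -0.6, 0.5]
width: 0.0786
finger_force: 0.0
```

Call:
apply_moves --pt "0 0 0 -0.03 0.03 0 100" --pt "0 0 0 -0.06 0.06 0 100" --pt "0 0 0 -0.08 0.1 0 100" --pt "0 0 0 -0.08 0.14 0 100" --pt "0 0 0 -0.08 0.16 0 100"

```text
time: 60.65
tool_pos: [0.3564, -0.0599, 0.2201]
ee_rot: [-3.141, 0.003, -2.998]
wrist_force: [-0.5, -0.1, -0.0]
width: 0.0936
finger_force: 0.0
```

```bash
python3 look.py side s5.png key tongs cover_grip; python3 yaw.py side key:.05 tongs:.06; python3 look.py top t9.png key tongs cover_grip:.065 keyway; python3 - <<'E'
from h import *
# key/tongs verticality: compare with start picture
a=cv2.imread('pics/side0.png').astype(int);b=cv2.imread('pics/side5.png' if 0 else 'pics/s5.png').astype(int)
for n,(x0,x1,y0,y1) in dict(key=(285,330,310,365),tongs=(340,400,345,430)).items():
    print(n,np.abs(a-b)[y0:y1,x0:x1].mean().round(1),(np.abs(a-b)[y0:y1,x0:x1].max(2)>50).sum())
E
```

```text
tcp [ 0.3564 -0.0599  0.2201] [-3.141   0.0032 -2.9981] w 0.0936 t 60.65 q [-0.32 -0.35  1.73  0.    1.76 -2.04]
cam [ 0.409 -0.808  0.691]
key 0.68 [306.7 351.2] [ 0.4389 -0.2225  0.004 ]
key 0.5 [380.7 227.9] [0.6638 0.17   0.004 ]
tongs 0.89 [366.3 407.8] [ 0.5292 -0.3563  0.006 ]
cover_grip 0.74 [379.5 228.7] [0.6376 0.0801 0.065 ]
key 0.9 [298.2, 319.6, 313.4, 346.6] c [ 437.1 -213.9] size [62.3 26.5] ang 85.1
tongs 0.84 [355.7, 354.5, 381.8, 414.7] c [ 531.4 -344.7] size [116.8  41.9] ang 78.25
tcp [ 0.3571 -0.0628  0.2186] [-3.1414e+00 -3.0000e-04 -3.0008e+00] w 0.0939 t 61.0 q [-0.33 -0.34  1.73 -0.    1.76 -2.04]
cam [4.220e-01 1.000e-03 1.456e+00]
key 0.47 [395.1 260.3] [ 0.4357 -0.2226  0.004 ]
tongs 0.63 [436.6 227.9] [ 0.5276 -0.3453  0.006 ]
tongs 0.36 [396.2 259.2] [ 0.4388 -0.2255  0.006 ]
cover_grip 0.64 [285.1 191.4] [0.633  0.0896 0.065 ]
keyway 0.68 [330.1 226.5] [ 0.5322 -0.0344  0.0665]
keyway 0.45 [406.1 187.7] [ 0.6374 -0.249   0.0665]
key 5.1 2
tongs 7.6 0
```

```bash
python3 - <<'E'
from h import *
a=cv2.imread('pics/side0.png').astype(int);b=cv2.imread('pics/s5.png').astype(int)
for n,(x0,x1,y0,y1) in dict(barrel=(326,356,252,282),box_edge=(395,425,280,302)).items():
    d=np.abs(a-b)[y0:y1,x0:x1]; print(n,d.mean().round(1),(d.max(2)>45).sum())
print(close_job())
E
```

```text
barrel 10.4 8
box_edge 41.1 234
the job is handed in; nothing more can be done
None
```

The job is done and handed in after about 61 s of robot time. All four specula are standing in the UV box, the cover is shut, and the key was turned to its stop and home, then returned to its stand. The tongs are back in their stand. I viewed 15 pictures, one over the limit of 14.

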